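# Return stock after dispensing: cartons to the basket pile, tubs to the drawer

### The job

Put the stock left on the counter away: lay every loose carton flat on the pile in the white basket, one on another, squared up with the pile and centred on it, and stand both tubs upright in the drawer (it is only ajar: pull it out far enough first), then slide the drawer fully shut with the tubs still standing. You cannot know how high the pile is, so feel for its top with each carton before you let go: never drop a carton or a tub or ram one down on the pile, and leave the vials and the stapler where they are.

Things in the scene. Friction and masses are not known exactly. Their poses are not given: they have to be found in the camera images.
- carton1: flat white medicine carton with a teal band, 110 x 55 x 18 mm (x, y, z), about 70 g, lying on the counter at the start; origin at the centre of its underside, x along its length, z up. Two to four of the four cartons are present (the others give None).
- carton2: flat white medicine carton with a teal band, 110 x 55 x 18 mm (x, y, z), about 70 g, lying on the counter at the start; origin at the centre of its underside, x along its length, z up. Two to four of the four cartons are present (the others give None).
- carton3: flat white medicine carton with a teal band, 110 x 55 x 18 mm (x, y, z), about 70 g, lying on the counter at the start; origin at the centre of its underside, x along its length, z up. Two to four of the four cartons are present (the others give None).
- carton4: flat white medicine carton with a teal band, 110 x 55 x 18 mm (x, y, z), about 70 g, lying on the counter at the start; origin at the centre of its underside, x along its length, z up. Two to four of the four cartons are present (the others give None).
- tub1: squat white screw-top tub with a teal cap, 57 mm across and 58 mm high, about 90 g, standing on the counter; origin at the centre of its underside, z up through the cap.
- tub2: squat white screw-top tub with a teal cap, 57 mm across and 58 mm high, about 90 g, standing on the counter; origin at the centre of its underside, z up through the cap.
- basket: white slotted plastic stock basket, fixed on the counter, inside 180 (x) x 145 (y) mm, walls 4 mm, rim 70 mm above the counter; origin at the centre of its underside, x along its length.
- basket_floor (a point): centre of the basket's inner floor, 4 mm above its underside, same axes. On it, centred and squared up with the basket, stands a banded pile of the same cartons (110 along x, 55 along y) that does not move. The pile's height differs each time and is not reported: its top is somewhere between 18 and 54 mm above this point.
- unit_drawer0 (a joint): drawer of the cream counter-top drawer unit (unit fixed, 240 deep x 260 wide x 115 mm high; its top covers the shut drawer): how far it is out, in m; 0 is shut, 0.165 fully out; about 0.065 to 0.085 (ajar) at the start. Slides with about 1 N of friction and stays where it is left.
- unit_drawer0_handle (a point): centre of the drawer's bar handle, 11 mm thick, 120 mm long along y, 77 mm above the counter; moves with the drawer. x points into the unit (the drawer opens towards -x), y along the bar, z up. The drawer front's outer face is 35 mm behind the bar (+x); the front is 15 mm thick, 254 mm wide, its top edge 25 mm above the bar's centre.
- drawer_floor (a point): point on the drawer's inner floor, on its centre line, 37 mm behind the inner face of its front end; moves with the drawer, axes as the handle point. Inside, the drawer is 195 mm along x and 218 mm along y; side walls 71 mm above the floor, 6 mm thick. With the drawer out by d, its outer d is open from above; the rest is under the unit's top, 81 mm clear.
- vial1: bystander: capped amber vial, 39 mm across, 72 mm high, standing; origin at the centre of its underside.
- vial2: bystander: capped amber vial, 39 mm across, 72 mm high, standing; origin at the centre of its underside.
- stapler: bystander: black and grey desk stapler, 150 x 36 x 60 mm; origin at the centre of its underside, x along its length.
There are look-alikes about, which are no part of the job. Leave any yellow look-alike of the carton3 alone.

How it is judged:
By the outcome, as a careful person would: the job done as asked, in the order asked, and still so for the second after the job is handed in, with the robot touching nothing.
Of carton1, carton2, carton3, carton4 only 2 to 4 are there at a start; the rules pass over those that are not, and their reading is None.
At some moment in a run one of tub1, tub2 may be knocked a few centimetres aside while the robot is not near it.
It also fails if it takes over 210 s, if anything falls off the work surface, if the arm or the gripper's body presses on something with over 40 N, if the wrist force passes 120 N, or if a joint passes its speed limit or range.

### The arm

A 7-joint arm with a two-finger parallel gripper is mounted at the origin on the work surface. World frame = base frame: x ahead of the robot, y to its left, z up, the work surface at z = 0. Lengths are in m, angles in rad, forces in N, time in s.
With the tool pointing down it reaches from about 0.4 to 0.85 m from the base axis. Payload 10.4 kg.
Tool frame: the origin (TCP) lies at the very end of the fingers, on their centre line; the grasp point (between the pads) lies 19 mm behind it; z points along the fingers, y is the direction in which the jaws open and shut (so a half turn about z gives the same grasp; the last joint's range is limited). The gripper opens to 85 mm and grips with 20 to 120 N. Pads are 22 mm wide; open, the fingers measure 114 mm over their backs; the gripper's body (76 mm by 85 mm) begins 54 mm behind the grasp point. The pads swing forward as they close: fully open they stand 13 mm farther back than shut.
Start: joints at [1.226, 0.332, -0.065, 1.46, 0.022, 1.35, -0.088], TCP at [0.198, -0.593, 0.231] pointing down, gripper open.
Joint ranges: [-2.6, 2.6], [-0.5, 2.12], [-1.47, 1.34], [0.16, 2.42], [-1.27, 4.41], [0.06, 2.06], [-2.6, 2.6]. Speed limits (rad/s): [2.22, 2.22, 2.79, 2.79, 3.14, 3.14, 3.14].

### API

Orientations are given as a unit quaternion [x, y, z, w].
In Python, from workcell import get_obs, camera, camera_info, hand_in gives the robot as it stands.
- The arm moves only by the tool move_arm, never from a script. Its argument "moves" is a list of rows, each a list of 3 entries, a list of its own where there are three numbers: the shift along the tool's x, y, z in units of 25 mm (1.0 is 25 mm), then the turn, a rotation vector about the tool's x, y, z in degrees, then the opening, from 0 (shut) to 1 (fully open). A call has 1 to 5 rows; each row shifts and turns the commanded pose from where the row before left it, along the tool's axes as they then stand; what a row does not reach is not made up. A row lasts 1/8 s, in which the tool goes at most 62.5 mm and 10.7 degrees, less where a joint would pass 70% of its speed; a pose out of reach is approached as far as the arm can. A call is refused whole if a number of a shift passes 1 or a number of a turn 10.7, either way. A call with a gripper value outside its range is refused whole. The fingers move at their own pace and stop on an object; "squeeze" is the grip in N (left out, the last holds). Time passes only in rows, so rows that do not move let the fingers close. It gives the time, the measured TCP pose, the force and the opening at its end, in the units of the state.
- get_obs(): the state, without advancing time (a new reading comes with each control period).
- camera(name): name is "side" or "top" or "wrist"; returns the picture (384x512x3 uint8, red, green, blue); there is no depth.
- camera_info(name): a dict with "fx", "fy", "cx", "cy" (pixels), "origin" and "rotation" of the camera in the world. Camera axes: x right, y down, z forward; pixel columns grow to the right and rows downward; lengths in m; the calibration is good to about 2 mm. A picture is of the moment at which its call begins: read the wrist's pose just before it. camera_info takes no time and is no camera call; for the wrist camera it gives the pose at the moment of the call.
- hand_in(): hands the job in, once; it reports no verdict.
The state is a dict: "clock": time; "joint_pos": joint angles; "joint_velocities": joint speeds; "tau": joint torques, N m; "position": TCP position; "ee_rot": TCP orientation; "ft_force": force on the tool from outside, world axes, zero at the start; "torque": the same for the moment, N m; "grip_width": opening from 0.0 (shut) to 1.0 (fully open).
Only numpy, scipy, OpenCV 4.12 (cv2) and the standard library are available. Lean on these libraries where they do the work, as an engineer would, in place of code of your own. Each camera call takes 0.05 s, during which the arm holds its last target. There are 200 camera calls.

## Working session

There is one attempt and no reset: what is moved stays moved. The work goes in short steps, Python scripts to look and compute and a tool call to move; the robot and the scene stay as the last step left them, time stands still between calls to the robot, and variables do not carry over. Pictures are saved under pics/ and viewed, about 12 in all and at most 16, crops included, and the job is handed in when it is done.

Besides the shell and the picture viewer there is one more tool, called by a JSON object that holds its "name" and its "arguments". move_arm: Moves the arm, as the interface text tells. Its arguments: {"type":"object","properties":{"moves":{"type":"array","items":{"type":"array"}},"squeeze":{"type":"number"}},"required":["moves"]}

```bash
mkdir -p pics; ls
python3 - <<'E'
from workcell import *
import cv2
for n in ("top","side"):
    i=camera_info(n);print(n,i)
    cv2.imwrite(f"pics/{n}0.png",cv2.resize(camera(n)[:,:,::-1],(800,600),interpolation=cv2.INTER_CUBIC))
o=get_obs();print(o)
E
```

```text
pics
top {'fx': 407.38657466031884, 'fy': 407.38657466031884, 'cx': 260.9141462796669, 'cy': 186.67976637681602, 'origin': array([0.44225507, 0.02792654, 1.1985383 ]), 'rotation': array([-0.70090423,  0.71196412, -0.02800402,  0.03249795])}
side {'fx': 428.47338923054735, 'fy': 428.47338923054735, 'cx': 253.7682474126256, 'cy': 194.53611987676024, 'origin': array([0.48068079, 0.7655861 , 1.00036546]), 'rotation': array([-0.06625294,  0.94120962, -0.33090356,  0.01542213])}
{'clock': 0.1, 'joint_pos': array([ 1.2263951 ,  0.33281622, -0.06468512,  1.46086053,  0.02159034,
        1.34993409, -0.08851689]), 'joint_velocities': array([ 0.00240509, -0.0021742 , -0.00102381, -0.00069436, -0.00171667,
        0.00027287,  0.00014467]), 'tau': array([ 7.58683109e-04, -6.26750350e+01,  4.90187143e-02, -3.92426884e+01,
        1.63759582e-02,  7.04226855e-03,  1.08823883e-05]), 'position': array([ 0.19755236, -0.59258845,  0.23058923]), 'ee_rot': array([ 9.87084288e-01,  1.60200405e-01, -1.33917517e-04, -6.47935324e-04]), 'ft_force': array([-0.44989581,  0.52653862, -0.35209177]), 'torque': array([-0.00967672, -0.029813  ,  0.01748554]), 'grip_width': 0.9981057177333631}
```

View pics/top0.png

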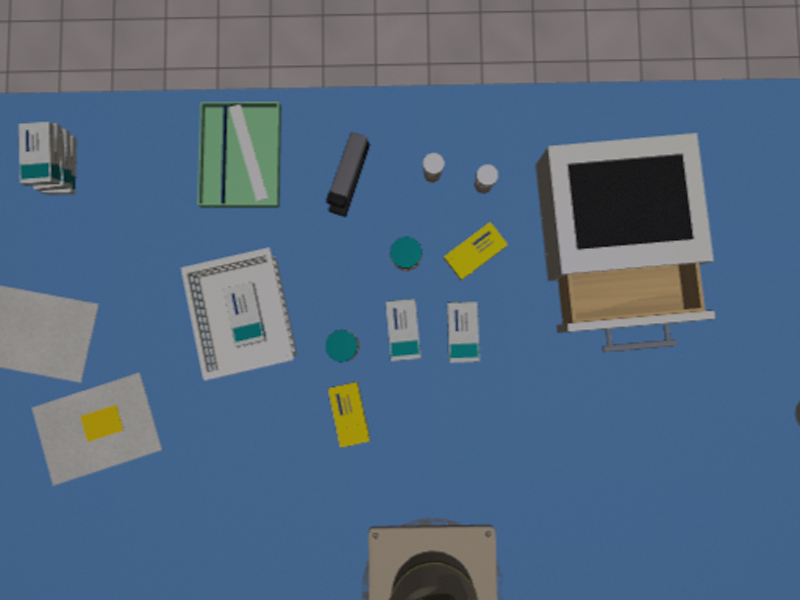

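View pics/side0.png

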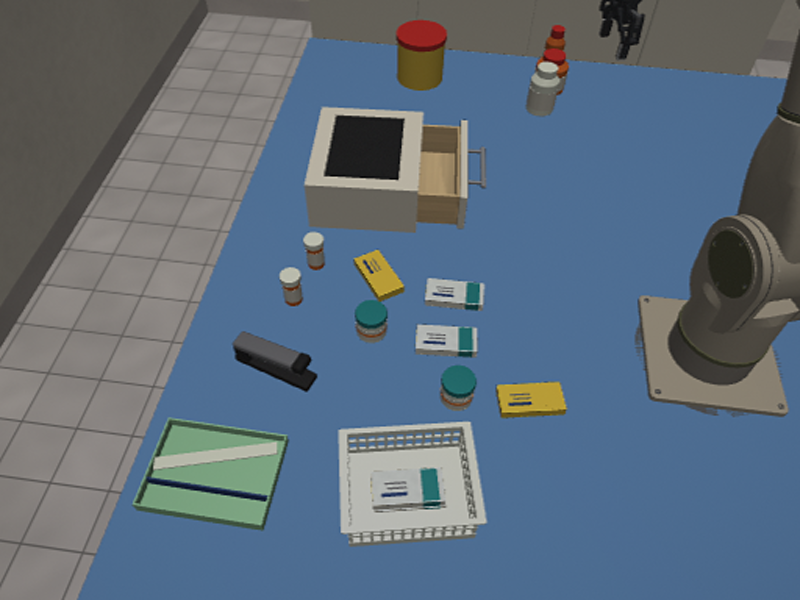

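```bash
cat > h.py <<'E'
import numpy as np,cv2
from scipy.spatial.transform import Rotation as R
from workcell import *
def ray(n,uv,info=None):
    i=info or camera_info(n)
    d=np.array([(uv[0]-i['cx'])/i['fx'],(uv[1]-i['cy'])/i['fy'],1])
    r=np.array(i['rotation']); M=R.from_quat(r).as_matrix() if r.size==4 else r
    return np.array(i['origin']),M@d
def toz(n,uv,z,info=None):
    o,d=ray(n,uv,info); return (o+d*(z-o[2])/d[2])
def proj(n,p,info=None):
    i=info or camera_info(n); c=R.from_quat(i['rotation']).inv().apply(np.array(p)-i['origin'])
    return np.array([i['fx']*c[0]/c[2]+i['cx'],i['fy']*c[1]/c[2]+i['cy']])
def st():
    o=get_obs(); e=R.from_quat(o['ee_rot'])
    print('t',round(o['clock'],2),'pos',o['position'].round(4),'F',o['ft_force'].round(1),'g',round(o['grip_width'],3),'yaxis deg',np.degrees(np.arctan2(*e.as_matrix()[1::-1,1])).round(1),'z',e.as_matrix()[:,2].round(3))
    return o
def plan(target,yaw=None):
    """tool-axes shift (in 25 mm units) to a world point and turn about tool z so that tool y lies at yaw deg (mod 180)"""
    o=st(); M=R.from_quat(o['ee_rot']).as_matrix()
    d=M.T@(np.array(target)-o['position'])/.025
    a=None
    if yaw is not None:
        cur=np.degrees(np.arctan2(M[1,1],M[0,1])); a=-((yaw-cur+90)%180-90)
        a=round(a,1)
    print('shift',d.round(2),'turn z',a)
E
python3 - <<'E'
from h import *
im=camera('top')[:,:,::-1].copy(); np.save('top.npy',im)
hsv=cv2.cvtColor(im,cv2.COLOR_BGR2HSV)
teal=cv2.inRange(hsv,(80,120,40),(95,255,255))
n,l,s,c=cv2.connectedComponentsWithStats(teal)
for k in range(1,n):
    if s[k,4]>60: print('teal',c[k].round(1),s[k], toz('top',c[k],.058).round(4), toz('top',c[k],.018).round(4))
w=((hsv[:,:,1]<60)&(hsv[:,:,2]>110)).astype(np.uint8)*255
w=cv2.morphologyEx(w|teal,cv2.MORPH_CLOSE,np.ones((3,3)))
for cn in cv2.findContours(w,cv2.RETR_EXTERNAL,cv2.CHAIN_APPROX_NONE)[0]:
    if cv2.contourArea(cn)>200:
        r=cv2.minAreaRect(cn); b=cv2.boxPoints(r)
        P=np.array([toz('top',q,.018) for q in b]); e=[P[1]-P[0],P[2]-P[1]]
        L=max(e,key=np.linalg.norm)
        print('white',np.round(r[0],1),P.mean(0).round(4),[np.linalg.norm(v).round(4) for v in e],np.degrees(np.arctan2(L[1],L[0])).round(1))
cl=lambda x:np.clip(x*1.6,0,255).astype(np.uint8)
cv2.imwrite('pics/c1.png',cl(cv2.resize(im[145:255,110:315],(800,430),interpolation=cv2.INTER_CUBIC)))
cv2.imwrite('pics/c2.png',cl(cv2.resize(im[80:230,340:465],(500,600),interpolation=cv2.INTER_CUBIC)))
E
```

```text
teal [ 21.8 109. ] [ 13 105  18   9 143] [0.7748 0.7168 0.058 ] [0.7865 0.741  0.018 ]
teal [259.4 161.3] [250 152  20  20 311] [0.6123 0.0376 0.058 ] [0.6182 0.0379 0.018 ]
teal [157.8 212.1] [149 207  18  11 136] [0.4733 0.3241 0.058 ] [0.4744 0.3345 0.018 ]
teal [218.2 220.9] [209 211  20  21 313] [0.4461 0.1552 0.058 ] [0.4462 0.1597 0.018 ]
teal [258.7 222.7] [251 218  17  10 135] [0.4396 0.0421 0.058 ] [0.4395 0.0426 0.018 ]
teal [296.7 224.2] [288 220  18   9 142] [ 0.4337 -0.0637  0.058 ] [ 0.4333 -0.067   0.018 ]
white [277. 360.] [ 0.0552 -0.0029  0.018 ] [np.float64(0.1251), np.float64(0.2311)] -90.8
white [ 61.2 274. ] [0.3019 0.6108 0.018 ] [np.float64(0.2128), np.float64(0.1481)] -72.8
white [217.8 220.8] [0.4468 0.1609 0.018 ] [np.float64(0.057), np.float64(0.0554)] -45.7
white [296.2 212. ] [ 0.4686 -0.0661  0.018 ] [np.float64(0.0563), np.float64(0.1112)] -179.0
white [257.5 210.7] [0.4741 0.0456 0.018 ] [np.float64(0.0558), np.float64(0.1102)] -175.8
white [410.  205.6] [ 0.482  -0.3954  0.018 ] [np.float64(0.274), np.float64(0.0438)] -79.9
white [ 26.6 213.5] [0.4766 0.7162 0.018 ] [np.float64(0.1487), np.float64(0.1878)] -101.4
white [152.1 200.2] [0.5101 0.3516 0.018 ] [np.float64(0.1811), np.float64(0.2178)] -167.7
white [259.5 161.5] [0.6176 0.0377 0.018 ] [np.float64(0.0557), np.float64(0.056)] 179.0
white [403.3 132.1] [ 0.6988 -0.3857  0.018 ] [np.float64(0.2949), np.float64(0.2592)] -85.8
white [ 29.5 100. ] [0.8137 0.719  0.018 ] [np.float64(0.105), np.float64(0.1339)] -178.3
white [158.7  97.5] [0.8148 0.3343 0.018 ] [np.float64(0.0269), np.float64(0.193)] -163.7
white [255.5  29.5] [1.019  0.0472 0.018 ] [np.float64(1.5474), np.float64(0.1836)] -91.1
```

View pics/c1.png

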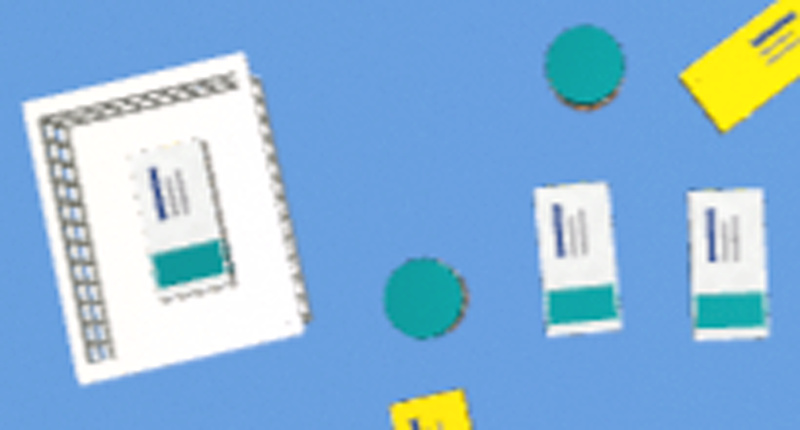

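View pics/c2.png

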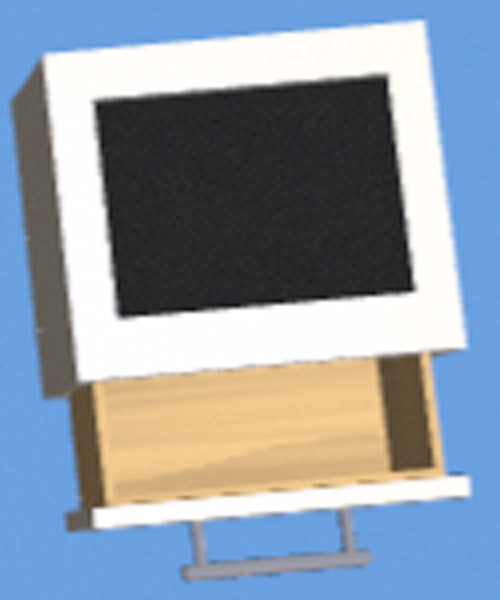

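Two white cartons (top0: (403,330), (463,332)) are loose on the counter. The yellow boxes at (475,250) and (348,414) are look-alikes. The white stack at (45,155) stands about 1.1 m away, out of reach, so it is background. The tubs are at (341,345) and (406,252), and the basket and drawer are clear to see. Next I compute the basket, pile and drawer geometry.

```bash
cat >> h.py <<'E'
def ang(v): return np.degrees(np.arctan2(v[1],v[0])).round(2)
E
python3 - <<'E'
from h import *
c1=lambda p:(110+p[0]/3.902-.4,145+p[1]/3.909-.4)
c2=lambda p:(340+p[0]/4-.4,80+p[1]/4-.4)
B=np.array([toz('top',c1(p),.070) for p in [(22,102),(245,53),(308,330),(82,384)]])
print('rim',B.round(4).tolist(),B.mean(0).round(4),[np.linalg.norm(B[i]-B[i-1]).round(4) for i in range(4)],ang(B[0]-B[3]),ang(B[1]-B[2]),ang(B[0]-B[1])-90)
for h in (.022,.040,.058):
    P=np.array([toz('top',c1(p),h) for p in [(132,153),(205,138),(236,283),(160,300)]])
    print('pile',h,P.mean(0).round(4),[np.linalg.norm(P[i]-P[i-1]).round(4) for i in range(4)],ang(P[0]-P[3]),ang(P[1]-P[2]))
T=toz('top',(157.8,212.1),.04);print('teal pile',T)
U=np.array([toz('top',c2(p),.115) for p in [(42,58),(426,20),(467,347),(77,381)]])
print('unit',U.mean(0).round(4),[np.linalg.norm(U[i]-U[i-1]).round(4) for i in range(4)],ang(U[0]-U[3]),ang(U[1]-U[2]),ang(U[0]-U[1])-90,ang(U[3]-U[2])-90)
H=np.array([toz('top',c2(p),.077) for p in [(182,573),(370,558)]])
print('handle',H.mean(0).round(4),np.linalg.norm(H[1]-H[0]),ang(H[0]-H[1])-90)
F=np.array([toz('top',c2(p),.102) for p in [(92,528),(470,493)]])
print('front outer top',F.mean(0).round(4),np.linalg.norm(F[1]-F[0]))
x=(U[0]-U[3]);x/=np.linalg.norm(x)
print('along x: front outer - unit front', (F.mean(0)-(U[2]+U[3])/2)@x,(H.mean(0)-(U[2]+U[3])/2)@x)
# side view check of tubs, cartons
for n,p in dict(A=(.4741,.0456,.018),B=(.4686,-.0661,.018),t1=(.446,.155,.058),t2=(.6123,.0376,.058),hd=[*H.mean(0)[:2],.077]).items(): print(n,(proj('side',p)*1.5625).round(0))
plan((.4741,.0456,.1),94.2-0)
E
```

```text
rim [[0.5905, 0.4411, 0.07], [0.6233, 0.2811, 0.07], [0.4251, 0.2359, 0.07], [0.3897, 0.3956, 0.07]] [0.5071 0.3384 0.07  ] [np.float64(0.2059), np.float64(0.1633), np.float64(0.2033), np.float64(0.1636)] 12.77 12.86 11.579999999999998
pile 0.022 [0.5081 0.3374 0.022 ] [np.float64(0.1114), np.float64(0.0554), np.float64(0.1105), np.float64(0.0574)] 11.26 12.3
pile 0.04 [0.5071 0.3327 0.04  ] [np.float64(0.1097), np.float64(0.0545), np.float64(0.1088), np.float64(0.0565)] 11.26 12.3
pile 0.058 [0.5061 0.3279 0.058 ] [np.float64(0.108), np.float64(0.0537), np.float64(0.1071), np.float64(0.0556)] 11.26 12.3
teal pile [0.47383513 0.32889193 0.04      ]
unit [ 0.6835 -0.3507  0.115 ] [np.float64(0.2217), np.float64(0.2624), np.float64(0.2249), np.float64(0.2615)] 4.09 3.87 4.780000000000001 4.090000000000003
handle [ 0.4379 -0.3683  0.077 ] 0.12901209041322736 3.6700000000000017
front outer top [ 0.4747 -0.3646  0.102 ] 0.2547159799894291
along x: front outer - unit front -0.09762843753205644 -0.13459099626073281
A [446. 336.]
B [454. 290.]
t1 [458. 377.]
t2 [371. 310.]
hd [482. 166.]
t 0.15 pos [ 0.1976 -0.5926  0.2307] F [ 0.5 -0.5  0.6] g 0.999 yaxis deg -71.6 z [-0.     0.001 -1.   ]
shift [ 18.57 -20.72   5.25] turn z 14.2
```

{"name": "move_arm", "arguments": {"moves": [[[0.5,-0.5,0],[0,0,0],1],[[0.9,-0.95,0],[0,0,0],1],[[0.9,-1,0],[0,0,0],1],[[0.9,-1,0],[0,0,0],1],[[0.9,-1,0],[0,0,0],1]]}}

```text
clock: 0.78
position: [0.2606, -0.4528, 0.2313]
ee_rot: [0.987, 0.161, 0.0, 0.0]
ft_force: [0.1, -0.6, 0.2]
grip_width: 1.0
```

{"name": "move_arm", "arguments": {"moves": [[[0.9,-1,0],[0,0,0],1],[[0.9,-1,0],[0,0,0],1],[[0.9,-1,0],[0,0,0],1],[[0.9,-1,0],[0,0,0],1],[[0.9,-1,0],[0,0,0],1]]}}

```text
clock: 1.4
position: [0.3273, -0.2986, 0.2312]
ee_rot: [0.987, 0.161, -0.0, 0.0]
ft_force: [0.3, -0.2, 0.3]
grip_width: 1.002
```

{"name": "move_arm", "arguments": {"moves": [[[0.9,-1,0],[0,0,0],1],[[0.9,-1,0],[0,0,0],1],[[0.9,-1,0],[0,0,0],1],[[0.9,-1,0],[0,0,0],1],[[0.9,-1,0],[0,0,0],1]]}}

```text
clock: 2.02
position: [0.394, -0.1446, 0.2312]
ee_rot: [0.987, 0.161, -0.0, 0.0]
ft_force: [-0.3, -0.6, -0.7]
grip_width: 0.999
```

{"name": "move_arm", "arguments": {"moves": [[[0.9,-1,0],[0,0,0],1],[[0.9,-1,0],[0,0,0],1],[[0.9,-1,0],[0,0,0],1],[[0.9,-1,0],[0,0,0],1],[[0.5,-0.5,0],[0,0,0],1]]}}

```text
clock: 2.65
position: [0.4554, -0.0048, 0.2312]
ee_rot: [0.987, 0.162, -0.0, 0.0]
ft_force: [0.4, -0.3, 0.7]
grip_width: 0.998
```

{"name": "move_arm", "arguments": {"moves": [[[0.5,0,0],[0,0,7],1],[[0.5,0,0],[0,0,7.2],1],[[0,0,0],[0,0,0],1],[[0,0,0],[0,0,0],1]]}}

```text
clock: 3.15
position: [0.4792, -0.0007, 0.2312]
ee_rot: [0.999, 0.039, -0.0, 0.0]
ft_force: [-0.7, -0.9, -0.6]
grip_width: 1.0
```

Run:
```python
from h import *
plan((.4741,.0456,.1),94.2)
print(camera_info('wrist'))
cv2.imwrite('pics/w1.png',camera('wrist')[:,:,::-1])
```

```text
t 3.15 pos [ 0.4792 -0.0007  0.2312] F [-0.7 -0.9 -0.6] g 1.0 yaxis deg -85.6 z [-0.    -0.001 -1.   ]
shift [-0.06 -1.87  5.25] turn z 0.2
{'fx': 318.30590162843424, 'fy': 318.30590162843424, 'cx': 256.4289035391346, 'cy': 193.1808056203793, 'origin': array([0.55549965, 0.00473216, 0.37280288]), 'rotation': array([ 0.72558231, -0.67120101, -0.1029358 ,  0.11146181])}
```

View pics/w1.png

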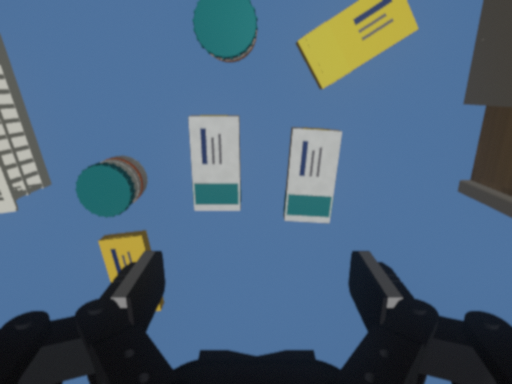

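The wrist view shows carton A with top-face corners (189,116), (239,116), (240,210), (193,210). Carton B has (292,128), (341,131), (329,222), (285,220). The tub caps are at (106,190) and (225,24). I compare these with the top-camera positions.

Run:
```python
from h import *
for n,q in dict(A=[(189,116),(239,116),(240,210),(193,210)],B=[(292,128),(341,131),(329,222),(285,220)]).items():
    P=np.array([toz('wrist',p,.018) for p in q]);print(n,P.mean(0).round(4),[np.linalg.norm(P[i]-P[i-1]).round(4) for i in range(4)],ang(P[0]-P[3]),ang(P[1]-P[2]))
for p in [(106,190),(225,23.5)]: print('tub',toz('wrist',p,.058).round(4))
plan((.4735,.0453,.1),94.2)
```

```text
A [0.4741 0.045  0.018 ] [np.float64(0.1088), np.float64(0.0543), np.float64(0.1088), np.float64(0.0559)] 3.28 4.1
B [ 0.4684 -0.066   0.018 ] [np.float64(0.1089), np.float64(0.0542), np.float64(0.1083), np.float64(0.0531)] 1.91 1.33
tub [0.4484 0.152  0.058 ]
tub [0.6123 0.0368 0.058 ]
t 3.2 pos [ 0.4792 -0.001   0.2312] F [-0.2  0.5 -0.6] g 1.003 yaxis deg -85.6 z [-0.    -0.001 -1.   ]
shift [-0.09 -1.87  5.25] turn z 0.2
```

{"name": "move_arm", "arguments": {"moves": [[[0,-0.9,0.5],[0,0,0],1],[[-0.1,-0.95,0.5],[0,0,0],1],[[0,0,1],[0,0,0],1],[[0,0,1],[0,0,0],1],[[0,0,1],[0,0,0],1]], "squeeze": 25}}

```text
clock: 3.82
position: [0.4736, 0.0446, 0.1307]
ee_rot: [0.999, 0.038, 0.0, 0.0]
ft_force: [0.3, -0.1, 0.4]
grip_width: 1.002
```

{"name": "move_arm", "arguments": {"moves": [[[0,0,1],[0,0,0],1],[[0,0,1],[0,0,0],1],[[0,0,1],[0,0,0],1],[[0,0,1],[0,0,0],1],[[0,0,0.7],[0,0,0],1]]}}

```text
clock: 4.45
position: [0.4734, 0.0445, 0.013]
ee_rot: [0.999, 0.037, -0.0, 0.0]
ft_force: [-0.1, -0.2, 1.1]
grip_width: 1.004
```

{"name": "move_arm", "arguments": {"moves": [[[0,0,0.4],[0,0,0],1],[[0,0,0],[0,0,0],1],[[0,0,0],[0,0,0],1]]}}

```text
clock: 4.82
position: [0.4745, 0.0449, 0.0045]
ee_rot: [0.999, 0.037, 0.001, 0.0]
ft_force: [0.7, -0.2, -0.5]
grip_width: 1.002
```

{"name": "move_arm", "arguments": {"moves": [[[0,0,0],[0,0,0],0.65],[[0,0,0],[0,0,0],0.6],[[0,0,0],[0,0,0],0.5],[[0,0,0],[0,0,0],0.5],[[0,0,0],[0,0,0],0.5]]}}

```text
clock: 5.45
position: [0.4743, 0.0448, 0.0043]
ee_rot: [0.999, 0.037, 0.0, 0.0]
ft_force: [-1.8, 0.3, 6.0]
grip_width: 0.637
```

{"name": "move_arm", "arguments": {"moves": [[[0,0,-0.3],[0,0,0],0.5],[[0,0,-0.8],[0,0,0],0.5],[[0,0,-1],[0,0,0],0.5],[[0,0,-1],[0,0,0],0.5],[[0,0,-1],[0,0,0],0.5]]}}

```text
clock: 6.08
position: [0.4739, 0.0449, 0.1075]
ee_rot: [0.999, 0.037, 0.0, 0.0]
ft_force: [0.3, 0.6, -0.7]
grip_width: 0.634
```

{"name": "move_arm", "arguments": {"moves": [[[0,0,-1],[0,0,0],0.5],[[0,0,-1],[0,0,0],0.5],[[0,0,-0.7],[0,0,0],0.5],[[0,0,0],[0,0,0],0.5],[[0,0,0],[0,0,0],0.5]]}}

```text
clock: 6.7
position: [0.4735, 0.0447, 0.173]
ee_rot: [0.999, 0.037, -0.001, 0.0]
ft_force: [0.3, -0.6, -1.0]
grip_width: 0.632
```

Run:
```python
from h import *
plan((.5075,.337,.15),102.3)
w=camera('wrist')[:,:,::-1]; s=camera('side')[:,:,::-1]; 
hh=cv2.resize(s[160:360,180:360],(540,600),interpolation=cv2.INTER_CUBIC)
cv2.imwrite('pics/w2.png',np.hstack([cv2.resize(w[170:384,100:420],(260,174)).repeat(1,0) if 0 else cv2.copyMakeBorder(cv2.resize(w[:,80:440],(260,277)),0,323,0,0,cv2.BORDER_CONSTANT),np.clip(hh*1.5,0,255).astype(np.uint8)]))
```

```text
t 6.7 pos [0.4735 0.0447 0.173 ] F [ 0.3 -0.6 -1. ] g 0.632 yaxis deg -85.8 z [-0.001 -0.    -1.   ]
shift [  2.22 -11.56   0.92] turn z -8.1
```

View pics/w2.png

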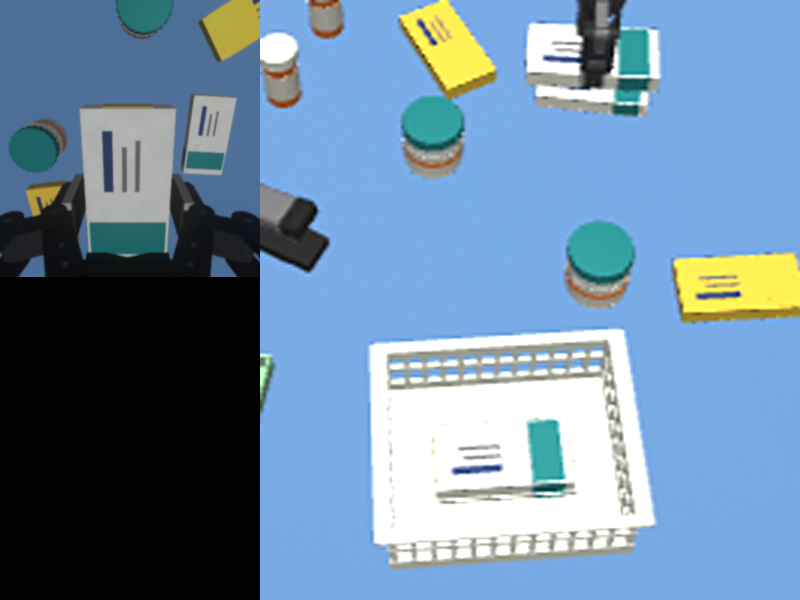

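Run:
```python
from h import *
im=camera('side')[:,:,::-1].copy()
hsv=cv2.cvtColor(im,cv2.COLOR_BGR2HSV)
m=cv2.inRange(hsv,(80,100,30),(95,255,255)); m[:,:230]=0;m[:290]=0;m[340:]=0
ys,xs=np.nonzero(m); c=(xs.mean(),ys.mean()); print('side teal',c,len(xs))
s=lambda p:((p[0]-260)/3+180-.3,p[1]/3+160-.3)
sc=s((547,453))
for uv in (c,sc):
    o1,d1=ray('top',(157.8,212.1)); o2,d2=ray('side',uv)
    A=np.stack([d1,-d2],1); t,*_=np.linalg.lstsq(A,o2-o1,rcond=None)
    print('tri',(o1+d1*t[0]).round(4),(o2+d2*t[1]).round(4))
B=np.array([toz('side',s(p),.070) for p in [(370,345),(624,331),(653,523),(375,545)]])
print('rim side',B.mean(0).round(4),[np.linalg.norm(B[i]-B[i-1]).round(4) for i in range(4)],ang(B[0]-B[1]),ang(B[3]-B[2]))
for z in (.022,.04,.058):
    P=np.array([toz('side',s(p),z) for p in [(433,424),(560,418),(573,486),(438,494)]]); print(z,P.mean(0).round(4),[np.linalg.norm(P[i]-P[i-1]).round(4) for i in range(4)],ang(P[0]-P[1]),ang(P[3]-P[2]))
```

```text
side teal (np.float64(275.0134529147982), np.float64(311.4663677130045)) 223
tri [0.4744 0.3346 0.0179] [0.4729 0.3347 0.0179]
tri [0.4744 0.3338 0.0209] [0.4723 0.334  0.0209]
rim side [0.506  0.3423 0.07  ] [np.float64(0.1623), np.float64(0.2063), np.float64(0.1591), np.float64(0.2046)] 11.74 12.63
0.022 [0.5086 0.3412 0.022 ] [np.float64(0.0589), np.float64(0.1037), np.float64(0.058), np.float64(0.1065)] 11.04 11.6
0.04 [0.5081 0.349  0.04  ] [np.float64(0.0578), np.float64(0.1018), np.float64(0.0569), np.float64(0.1046)] 11.04 11.6
0.058 [0.5076 0.3568 0.058 ] [np.float64(0.0567), np.float64(0.0999), np.float64(0.0559), np.float64(0.1026)] 11.04 11.6
```

{"name": "move_arm", "arguments": {"moves": [[[-0.2,-0.9,0],[0,0,0],0.5],[[-0.2,-1,0],[0,0,0],0.5],[[-0.2,-1,0],[0,0,0],0.5],[[-0.2,-1,0],[0,0,0],0.5],[[-0.2,-1,0],[0,0,0],0.5]]}}

```text
clock: 7.48
position: [0.4395, 0.1659, 0.1733]
ee_rot: [0.999, 0.037, -0.0, 0.0]
ft_force: [0.6, 0.5, -1.5]
grip_width: 0.635
```

{"name": "move_arm", "arguments": {"moves": [[[-0.2,-1,0],[0,0,-4],0.5],[[0,-1,0],[0,0,-4],0.5],[[0,-0.6,0],[0,0,0],0.5],[[0,0,0],[0,0,0],0.5],[[0,0,0],[0,0,0],0.5]]}}

```text
clock: 8.1
position: [0.4265, 0.2285, 0.1735]
ee_rot: [0.994, 0.107, -0.0, 0.0]
ft_force: [-0.4, -1.3, -0.4]
grip_width: 0.641
```

Run:
```python
from h import *
plan((.5082,.3392,.15),102.2)
w=camera('wrist')[:,:,::-1]
np.save('w3.npy',w)
cv2.imwrite('pics/w3.png',np.clip(cv2.resize(w[:300,0:400],(800,600),interpolation=cv2.INTER_CUBIC)*1.4,0,255))
```

```text
t 8.1 pos [0.4265 0.2285 0.1735] F [-0.4 -1.3 -0.4] g 0.641 yaxis deg -77.7 z [-0. -0. -1.]
shift [ 4.13 -3.63  0.94] turn z 0.1[ WARN:0@1.151] global loadsave.cpp:1063 imwrite_ Unsupported depth image for selected encoder is fallbacked to CV_8U.
```

View pics/w3.png

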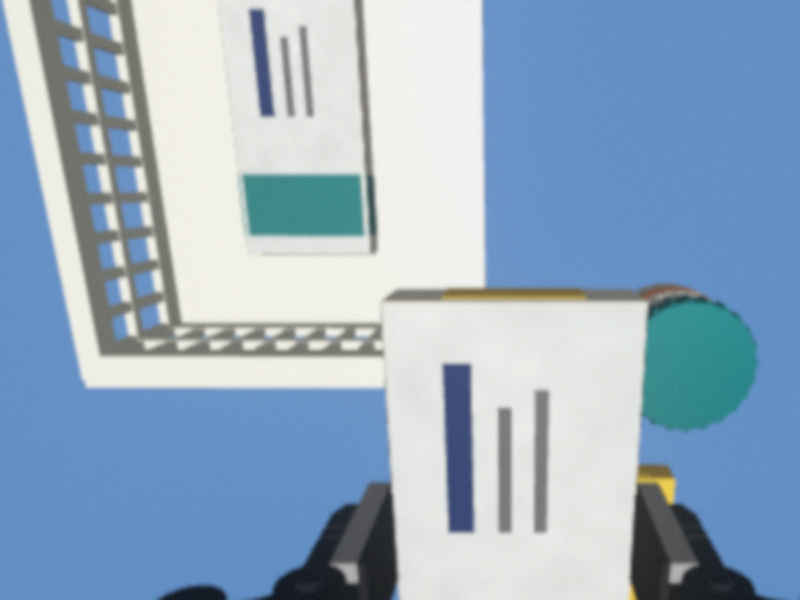

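The wrist view shows the pile's near end. Its teal band corners are at about (243,176), (361,174), (365,236), (248,236) in the 2x picture, and the near edge runs from (249,253) to (367,252). The held carton sits level.

Run:
```python
from h import *
f=lambda p:(p[0]/2-.25,p[1]/2-.25)
for z in (.022,.04):
    P=np.array([toz('wrist',f(p),z) for p in [(243,176),(361,174),(365,236),(248,236),(249,253),(367,252),(222,20),(354,20)]])
    u=P[0]-P[3];u2=P[1]-P[2]; a=np.radians((ang(P[6]-P[3])+ang(P[7]-P[2]))/2); e=np.array([np.cos(a),np.sin(a)])
    print(z,'w',np.linalg.norm(P[0]-P[1]).round(4),np.linalg.norm(P[4]-P[5]).round(4),'yaw',np.degrees(a),ang(P[0]-P[1])-90,ang(P[4]-P[5])-90,'centre',((P[4]+P[5])[:2]/2+.055*e).round(4),'teal c',(P[:4].mean(0)[:2]+.0347*e).round(4))
B=np.array([toz('wrist',f(p),.07) for p in [(85,388),(5,0),(385,387)]]);print(B.round(4),ang(B[1]-B[0]),ang(B[0]-B[2])-90)
# same for held carton: edges
```

```text
0.022 w 0.0517 0.0535 yaw 11.71 13.180000000000007 12.739999999999995 centre [0.5078 0.3401] teal c [0.5079 0.34  ]
0.04 w 0.0485 0.0502 yaw 11.71 13.180000000000007 12.739999999999995 centre [0.5107 0.3349] teal c [0.5095 0.3345]
[[0.3889 0.3967 0.07  ]
 [0.5239 0.4253 0.07  ]
 [0.4151 0.2784 0.07  ]] 11.97 12.459999999999994
```

{"name": "move_arm", "arguments": {"moves": [[[1,-0.9,0],[0,0,0],0.5],[[1,-0.9,0],[0,0,0],0.5],[[1,-0.9,0],[0,0,0],0.5],[[0.8,-0.7,0],[0,0,0],0.5],[[0.34,-0.26,0],[0,0,0],0.5]]}}

```text
clock: 8.78
position: [0.5087, 0.3408, 0.1733]
ee_rot: [0.994, 0.107, -0.0, -0.0]
ft_force: [0.6, -0.5, -0.6]
grip_width: 0.639
```

{"name": "move_arm", "arguments": {"moves": [[[0,0,0.8],[0,0,0],0.5],[[0,0,0.9],[0,0,0],0.5],[[0,0,0.8],[0,0,0],0.5],[[0,0,0.5],[0,0,0],0.5],[[0,0,0],[0,0,0],0.5]]}}

```text
clock: 9.4
position: [0.5078, 0.3399, 0.0978]
ee_rot: [0.994, 0.107, -0.001, 0.0]
ft_force: [0.0, 0.5, -0.2]
grip_width: 0.639
```

Run:
```python
from h import *
plan((.508,.340,.0263),102.3)
```

```text
t 9.4 pos [0.5078 0.3399 0.0978] F [ 0.   0.5 -0.2] g 0.639 yaxis deg -77.8 z [-0.001 -0.001 -1.   ]
shift [ 0.01 -0.    2.86] turn z -0.1
```

{"name": "move_arm", "arguments": {"moves": [[[0,0,0.6],[0,0,0],0.5],[[0,0,0.5],[0,0,0],0.5],[[0,0,0.2],[0,0,0],0.5],[[0,0,0.2],[0,0,0],0.5],[[0,0,0.1],[0,0,0],0.5]]}}

```text
clock: 10.02
position: [0.5082, 0.3406, 0.0586]
ee_rot: [0.994, 0.107, 0.0, -0.0]
ft_force: [-0.0, 0.5, -1.0]
grip_width: 0.637
```

{"name": "move_arm", "arguments": {"moves": [[[0,0,0.15],[0,0,0],0.5],[[0,0,0.15],[0,0,0],0.5],[[0,0,0.15],[0,0,0],0.5],[[0,0,0.15],[0,0,0],0.5],[[0,0,0.15],[0,0,0],0.5]]}}

```text
clock: 10.65
position: [0.5082, 0.3405, 0.0398]
ee_rot: [0.994, 0.107, 0.0, 0.0]
ft_force: [-0.1, 0.6, -0.5]
grip_width: 0.637
```

Expected contact at TCP z of about 0.026. I feel for it in small rows.

{"name": "move_arm", "arguments": {"moves": [[[0,0,0.1],[0,0,0],0.5],[[0,0,0.1],[0,0,0],0.5],[[0,0,0.08],[0,0,0],0.5],[[0,0,0.05],[0,0,0],0.5],[[0,0,0],[0,0,0],0.5]]}}

```text
clock: 11.28
position: [0.5082, 0.3404, 0.0317]
ee_rot: [0.994, 0.107, -0.0, 0.0]
ft_force: [0.3, -0.4, -0.7]
grip_width: 0.638
```

{"name": "move_arm", "arguments": {"moves": [[[0,0,0.05],[0,0,0],0.5],[[0,0,0.05],[0,0,0],0.5],[[0,0,0],[0,0,0],0.5]]}}

```text
clock: 11.65
position: [0.5083, 0.3406, 0.0305]
ee_rot: [0.994, 0.107, 0.0, 0.0]
ft_force: [-3.9, -4.7, 12.0]
grip_width: 0.631
```

Run:
```python
from h import *
st();print(get_obs()['torque'])
s=camera('side')[:,:,::-1]
w=camera('wrist')[:,:,::-1]
a=cv2.resize(s[255:355,205:325],(480,400),interpolation=cv2.INTER_CUBIC)
b=cv2.resize(w[84:384,136:376],(320,400),interpolation=cv2.INTER_CUBIC)
cv2.imwrite('pics/s4.png',np.clip(np.hstack([a,b])*1.4,0,255).astype(np.uint8))
```

```text
t 11.65 pos [0.5083 0.3406 0.0305] F [-3.9 -4.7 12. ] g 0.631 yaxis deg -77.8 z [ 0.001 -0.    -1.   ]
[-0.7685869   0.90848133  0.01126211]
```

View pics/s4.png

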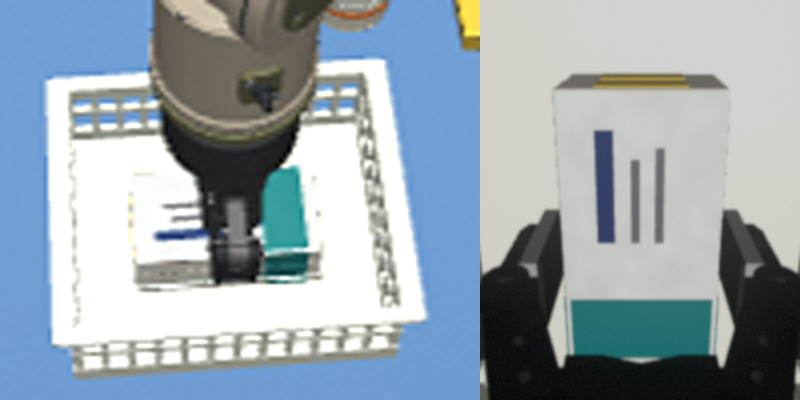

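{"name": "move_arm", "arguments": {"moves": [[[0,0,-0.05],[0,0,0],0.5],[[0,0,0],[0,0,0],0.5]]}}

```text
clock: 12.0
position: [0.5083, 0.3405, 0.0305]
ee_rot: [0.994, 0.107, 0.0, -0.0]
ft_force: [0.5, 0.9, 1.5]
grip_width: 0.638
```

{"name": "move_arm", "arguments": {"moves": [[[0,0,0],[0,0,0],0.66],[[0,0,0],[0,0,0],0.7],[[0,0,0],[0,0,0],0.8],[[0,0,0],[0,0,0],0.8],[[0,0,0],[0,0,0],0.8]]}}

```text
clock: 12.62
position: [0.5082, 0.3405, 0.0305]
ee_rot: [0.994, 0.107, 0.0, 0.0]
ft_force: [-0.3, -0.4, -0.0]
grip_width: 0.797
```

{"name": "move_arm", "arguments": {"moves": [[[0,0,-0.2],[0,0,0],0.8],[[0,0,-0.5],[0,0,0],0.8],[[0,0,-1],[0,0,0],1],[[0,0,-1],[0,0,0],1],[[0,0,-1],[0,0,0],1]]}}

```text
clock: 13.25
position: [0.5083, 0.3407, 0.1249]
ee_rot: [0.994, 0.107, 0.0, -0.0]
ft_force: [0.7, -0.1, -0.1]
grip_width: 1.001
```

{"name": "move_arm", "arguments": {"moves": [[[0,0,-1],[0,0,0],1],[[-0.5,0.5,-0.5],[0,0,0],1],[[-1,1,0],[0,0,0],1],[[-1,1,0],[0,0,0],1],[[-1,1,0],[0,0,0],1]]}}

```text
clock: 13.88
position: [0.4406, 0.2359, 0.1612]
ee_rot: [0.994, 0.107, 0.0, 0.0]
ft_force: [-0.2, -1.0, 1.6]
grip_width: 1.0
```

Run:
```python
from h import *
plan((.4684,-.066,.1),91.5)
w=camera('wrist')[:,:,::-1]
cv2.imwrite('pics/w5.png',np.clip(cv2.resize(w[0:300,0:400],(800,600),interpolation=cv2.INTER_CUBIC)*1.3,0,255).astype(np.uint8))
print(camera_info('wrist'))
import json;i=camera_info('wrist');json.dump({k:(v if np.isscalar(v) else list(v)) for k,v in i.items()},open('w5.json','w'))
```

```text
t 13.88 pos [0.4406 0.2359 0.1612] F [-0.2 -1.   1.6] g 1.0 yaxis deg -77.7 z [ 0.001 -0.    -1.   ]
shift [-1.48 12.03  2.45] turn z 10.8
{'fx': 318.30590162843424, 'fy': 318.30590162843424, 'cx': 256.4289035391346, 'cy': 193.1808056203793, 'origin': array([0.51385634, 0.24862952, 0.30218152]), 'rotation': array([ 0.76910023, -0.62075227, -0.094359  ,  0.11936433])}
```

View pics/w5.png

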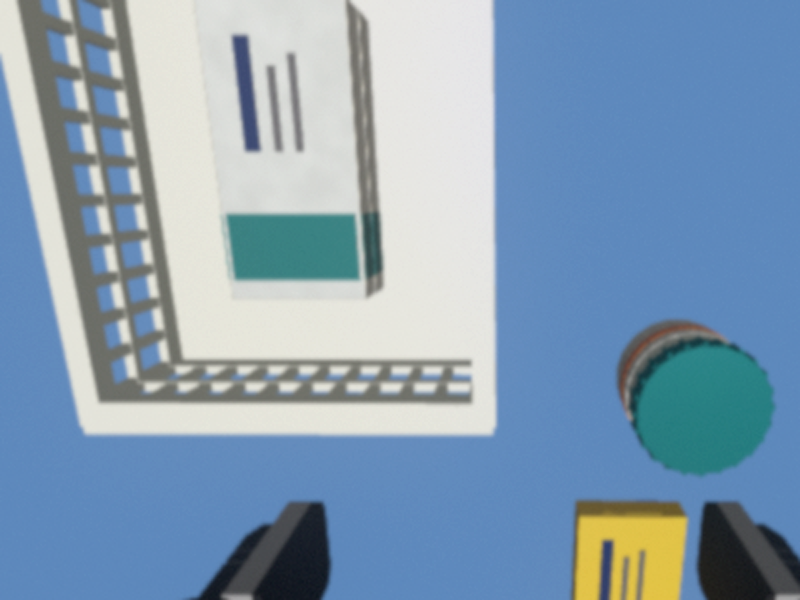

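The picture shows carton A flush on the pile, squared up, with sides aligned. The new top face's near edge runs from (232,298) to (366,297).

Run:
```python
from h import *
f=lambda p:(p[0]/2-.25,p[1]/2-.25)
for z in (.040,.044):
    P=np.array([toz('wrist',f(p),z) for p in [(227,214),(355,214),(360,280),(233,280),(232,298),(366,297),(195,5),(347,5)]])
    a=np.radians((ang(P[6]-P[4])+ang(P[7]-P[5]))/2); e=np.array([np.cos(a),np.sin(a)])
    print(z,np.linalg.norm(P[4]-P[5]).round(4),np.degrees(a),ang(P[4]-P[5])-90,((P[4]+P[5])[:2]/2+.055*e).round(4),(P[:4].mean(0)[:2]+.0347*e).round(4))
print(toz('wrist',f((702,405)),.058))
```

```text
0.04 0.0553 11.870000000000001 12.61 [0.5062 0.3364] [0.5061 0.3366]
0.044 0.0545 11.870000000000001 12.61 [0.5072 0.3353] [0.5068 0.3353]
[0.44733836 0.15506687 0.058     ]
```

{"name": "move_arm", "arguments": {"moves": [[[-0.1,0.5,0],[0,0,0],1],[[-0.15,1,0],[0,0,0],1],[[-0.15,1,0],[0,0,0],1],[[-0.15,1,0],[0,0,0],1],[[-0.15,1,0],[0,0,0],1]]}}

```text
clock: 14.55
position: [0.4486, 0.1223, 0.1612]
ee_rot: [0.994, 0.107, 0.001, -0.0]
ft_force: [0.3, -0.1, 0.5]
grip_width: 0.999
```

{"name": "move_arm", "arguments": {"moves": [[[-0.1,1,0],[0,0,0],1],[[-0.1,1,0],[0,0,0],1],[[-0.15,1,0],[0,0,0],1],[[-0.15,1,0],[0,0,0],1],[[-0.1,1,0],[0,0,0],1]]}}

```text
clock: 15.18
position: [0.4604, -0.0031, 0.1612]
ee_rot: [0.994, 0.107, 0.001, -0.0]
ft_force: [0.4, 0.8, -0.7]
grip_width: 1.002
```

{"name": "move_arm", "arguments": {"moves": [[[-0.1,1,0],[0,0,0],1],[[-0.1,1,0],[0,0,0],1],[[0,0.5,0],[0,0,5.4],1],[[0,0,0],[0,0,5.4],1],[[0,0,0],[0,0,0],1]]}}

```text
clock: 15.8
position: [0.4687, -0.0646, 0.161]
ee_rot: [1.0, 0.013, 0.0, -0.0]
ft_force: [-0.2, 0.1, 1.0]
grip_width: 0.995
```

Run:
```python
from h import *
plan((.4684,-.066,.004),91.5)
```

```text
t 15.8 pos [ 0.4687 -0.0646  0.161 ] F [-0.2  0.1  1. ] g 0.995 yaxis deg -88.5 z [ 0.001  0.    -1.   ]
shift [-0.02  0.06  6.28] turn z 0.0
```

Run:
```python
from h import *
import json
i=json.load(open('w5.json'));i['origin']=np.array(i['origin'])
a=np.radians(12.3);ex=np.array([np.cos(a),np.sin(a)]);ey=np.array([-ex[1],ex[0]])
for c in ((.508,.340),(.5065,.3365)):
  for z in (.004,.022,.04):
    q=lambda sx,sy:proj('wrist',[*(np.array(c)+sx*.055*ex+sy*.0275*ey),z],i)*2+.5
    print(c,z,'near right',q(-1,-1).round(0),'near left',q(-1,1).round(0))
```

```text
(0.508, 0.34) 0.004 near right [376. 279.] near left [258. 279.]
(0.508, 0.34) 0.022 near right [368. 285.] near left [243. 285.]
(0.508, 0.34) 0.04 near right [359. 291.] near left [225. 292.]
(0.5065, 0.3365) 0.004 near right [383. 284.] near left [265. 284.]
(0.5065, 0.3365) 0.022 near right [375. 290.] near left [250. 290.]
(0.5065, 0.3365) 0.04 near right [367. 297.] near left [233. 297.]
```

{"name": "move_arm", "arguments": {"moves": [[[0,0,1],[0,0,0],1],[[0,0,1],[0,0,0],1],[[0,0,1],[0,0,0],1],[[0,0,1],[0,0,0],1],[[0,0,1],[0,0,0],1]]}}

```text
clock: 16.42
position: [0.4687, -0.0644, 0.0351]
ee_rot: [1.0, 0.014, 0.0, -0.0]
ft_force: [-0.2, -0.6, -0.5]
grip_width: 0.998
```

{"name": "move_arm", "arguments": {"moves": [[[0,0.05,0.8],[0,0,0],1],[[0,0,0.48],[0,0,0],1],[[0,0,0],[0,0,0],1],[[0,0,0],[0,0,0],1]]}}

```text
clock: 16.92
position: [0.4688, -0.0659, 0.0043]
ee_rot: [1.0, 0.013, 0.001, 0.0]
ft_force: [0.4, -0.5, 0.5]
grip_width: 1.002
```

{"name": "move_arm", "arguments": {"moves": [[[0,0,0],[0,0,0],0.65],[[0,0,0],[0,0,0],0.6],[[0,0,0],[0,0,0],0.5],[[0,0,0],[0,0,0],0.5],[[0,0,0],[0,0,0],0.5]]}}

```text
clock: 17.55
position: [0.4685, -0.0661, 0.0042]
ee_rot: [1.0, 0.013, 0.0, 0.0]
ft_force: [-1.0, -0.1, 6.0]
grip_width: 0.635
```

Carton A matches the projected flush stack. Carton B is gripped, so lift and carry it to the same spot.

{"name": "move_arm", "arguments": {"moves": [[[0,0,-0.3],[0,0,0],0.5],[[0,0,-0.8],[0,0,0],0.5],[[0,0,-1],[0,0,0],0.5],[[0,0,-1],[0,0,0],0.5],[[0,0,-1],[0,0,0],0.5]]}}

```text
clock: 18.18
position: [0.4681, -0.0659, 0.1073]
ee_rot: [1.0, 0.013, 0.0, 0.0]
ft_force: [1.2, 0.6, 0.2]
grip_width: 0.637
```

{"name": "move_arm", "arguments": {"moves": [[[0,0,-1],[0,0,0],0.5],[[0,0,-1],[0,0,0],0.5],[[0,-0.5,-0.7],[0,0,0],0.5],[[0,-1,0],[0,0,0],0.5],[[0,-1,0],[0,0,0],0.5]]}}

```text
clock: 18.8
position: [0.4663, -0.0019, 0.1739]
ee_rot: [1.0, 0.013, 0.0, 0.0]
ft_force: [0.7, -0.0, -0.1]
grip_width: 0.635
```

{"name": "move_arm", "arguments": {"moves": [[[0,-1,0],[0,0,0],0.5],[[0,-1,0],[0,0,0],0.5],[[0,-1,0],[0,0,0],0.5],[[0,-1,0],[0,0,0],0.5],[[0,-1,0],[0,0,0],0.5]]}}

```text
clock: 19.42
position: [0.4628, 0.1232, 0.1737]
ee_rot: [1.0, 0.013, -0.0, 0.0]
ft_force: [-0.6, 0.6, -1.4]
grip_width: 0.636
```

{"name": "move_arm", "arguments": {"moves": [[[0,-1,0],[0,0,0],0.5],[[0,-1,0],[0,0,0],0.5],[[0,-1,0],[0,0,0],0.5],[[0,-1,0],[0,0,-5.4],0.5],[[0,-1,0],[0,0,-5.4],0.5]]}}

```text
clock: 20.05
position: [0.4572, 0.2478, 0.1737]
ee_rot: [0.994, 0.108, -0.0, -0.0]
ft_force: [0.1, -0.5, -0.8]
grip_width: 0.642
```

Run:
```python
from h import *
plan((.5082,.3405,.06),102.3)
```

```text
t 20.05 pos [0.4572 0.2478 0.1737] F [ 0.1 -0.5 -0.8] g 0.642 yaxis deg -77.6 z [-0. -0. -1.]
shift [ 2.79 -3.18  4.55] turn z 0.1
```

{"name": "move_arm", "arguments": {"moves": [[[0.8,-0.85,0],[0,0,0.1],0.5],[[0.8,-0.9,0],[0,0,0],0.5],[[0.8,-0.9,0],[0,0,0],0.5],[[0.39,-0.45,0],[0,0,0],0.5],[[0,0,0],[0,0,0],0.5]]}}

```text
clock: 20.68
position: [0.5091, 0.3378, 0.1734]
ee_rot: [0.994, 0.106, -0.0, -0.0]
ft_force: [-1.0, 0.1, -0.3]
grip_width: 0.637
```

{"name": "move_arm", "arguments": {"moves": [[[0,0,0.8],[0,0,0],0.5],[[0,0,0.9],[0,0,0],0.5],[[0,0,0.9],[0,0,0],0.5],[[0,0,0.6],[0,0,0],0.5],[[0,0,0.3],[0,0,0],0.5]]}}

```text
clock: 21.3
position: [0.5095, 0.3363, 0.0849]
ee_rot: [0.994, 0.106, -0.0, 0.0]
ft_force: [-0.5, 0.2, -0.0]
grip_width: 0.637
```

Run:
```python
from h import *
plan((.5082,.3405,.0485),102.3)
```

```text
t 21.3 pos [0.5095 0.3363 0.0849] F [-0.5  0.2 -0. ] g 0.637 yaxis deg -77.9 z [-0.001 -0.001 -1.   ]
shift [-0.02 -0.18  1.46] turn z -0.2
```

{"name": "move_arm", "arguments": {"moves": [[[-0.02,-0.1,0.2],[0,0,-0.1],0.5],[[0,-0.07,0.2],[0,0,0],0.5],[[0,0,0.2],[0,0,0],0.5],[[0,0,0.2],[0,0,0],0.5],[[0,0,0.1],[0,0,0],0.5]]}}

```text
clock: 21.92
position: [0.5084, 0.3407, 0.0632]
ee_rot: [0.994, 0.107, -0.0, 0.0]
ft_force: [1.1, -0.3, -1.3]
grip_width: 0.639
```

{"name": "move_arm", "arguments": {"moves": [[[0,0,0.1],[0,0,0],0.5],[[0,0,0.1],[0,0,0],0.5],[[0,0,0.1],[0,0,0],0.5],[[0,0,0.05],[0,0,0],0.5],[[0,0,0],[0,0,0],0.5]]}}

```text
clock: 22.55
position: [0.5084, 0.3408, 0.0547]
ee_rot: [0.994, 0.107, -0.0, 0.0]
ft_force: [0.4, 0.2, -0.1]
grip_width: 0.631
```

Run:
```python
from h import *
plan((.5082,.3405,.0485),102.3)
```

```text
t 22.55 pos [0.5084 0.3408 0.0547] F [ 0.4  0.2 -0.1] g 0.631 yaxis deg -77.8 z [-0. -0. -1.]
shift [-0.01  0.01  0.25] turn z -0.1
```

{"name": "move_arm", "arguments": {"moves": [[[0,0,0.07],[0,0,0],0.5],[[0,0,0.06],[0,0,0],0.5],[[0,0,0.03],[0,0,0],0.5],[[0,0,0.03],[0,0,0],0.5],[[0,0,0],[0,0,0],0.5]]}}

```text
clock: 23.18
position: [0.5084, 0.3408, 0.05]
ee_rot: [0.994, 0.107, -0.0, 0.0]
ft_force: [-0.7, 0.0, -0.2]
grip_width: 0.638
```

{"name": "move_arm", "arguments": {"moves": [[[0,0,0.04],[0,0,0],0.5],[[0,0,0.03],[0,0,0],0.5],[[0,0,0],[0,0,0],0.5]]}}

```text
clock: 23.55
position: [0.5085, 0.3408, 0.0484]
ee_rot: [0.994, 0.107, 0.0, 0.0]
ft_force: [-0.7, -0.5, 1.4]
grip_width: 0.636
```

{"name": "move_arm", "arguments": {"moves": [[[0,0,0.03],[0,0,0],0.5],[[0,0,0],[0,0,0],0.5]]}}

```text
clock: 23.8
position: [0.5085, 0.3408, 0.0483]
ee_rot: [0.994, 0.107, 0.0, 0.0]
ft_force: [-2.8, -3.1, 9.8]
grip_width: 0.636
```

{"name": "move_arm", "arguments": {"moves": [[[0,0,-0.04],[0,0,0],0.5],[[0,0,0],[0,0,0],0.5],[[0,0,0],[0,0,0],0.67],[[0,0,0],[0,0,0],0.72],[[0,0,0],[0,0,0],0.8]]}}

```text
clock: 24.42
position: [0.5085, 0.3408, 0.0485]
ee_rot: [0.994, 0.107, -0.0, 0.0]
ft_force: [-0.3, 0.3, -0.1]
grip_width: 0.796
```

{"name": "move_arm", "arguments": {"moves": [[[0,0,0],[0,0,0],0.8],[[0,0,0],[0,0,0],0.8],[[0,0,-0.2],[0,0,0],0.8],[[0,0,-0.6],[0,0,0],0.8],[[0,0,-1],[0,0,0],1]]}}

```text
clock: 25.05
position: [0.5082, 0.3407, 0.0945]
ee_rot: [0.994, 0.107, -0.0, 0.0]
ft_force: [0.2, 0.2, 0.6]
grip_width: 0.984
```

{"name": "move_arm", "arguments": {"moves": [[[0,0,-1],[0,0,0],1],[[0,0,-1],[0,0,0],1],[[-0.6,0.6,-1],[0,0,0],1],[[-1,1,-0.5],[0,0,0],1],[[-1,1,0],[0,0,0],1]]}}

```text
clock: 25.68
position: [0.4585, 0.2636, 0.183]
ee_rot: [0.994, 0.107, 0.001, -0.0]
ft_force: [0.0, -0.5, 0.5]
grip_width: 0.994
```

{"name": "move_arm", "arguments": {"moves": [[[-0.5,1,0],[0,0,0],1],[[0,0.5,0],[0,0,0],1],[[0,0,0],[0,0,0],1]]}}

```text
clock: 26.05
position: [0.4553, 0.2238, 0.1817]
ee_rot: [0.994, 0.106, 0.001, 0.0]
ft_force: [0.4, 0.1, -0.5]
grip_width: 1.001
```

Run:
```python
from h import *
o=get_obs();print(o['joint_pos'].round(2))
plan((.4379,-.3683,.2),4)
w=camera('wrist')[:,:,::-1]
cv2.imwrite('pics/w6.png',np.clip(cv2.resize(w[0:300,0:400],(800,600),interpolation=cv2.INTER_CUBIC)*1.3,0,255).astype(np.uint8))
```

```text
[ 0.37  0.24 -1.02  1.79  0.22  1.23 -2.07]
t 26.05 pos [0.4553 0.2238 0.1817] F [ 0.4  0.1 -0.5] g 1.001 yaxis deg -77.9 z [ 0.001 -0.    -1.   ]
shift [-5.66 23.01 -0.73] turn z -81.9
```

View pics/w6.png

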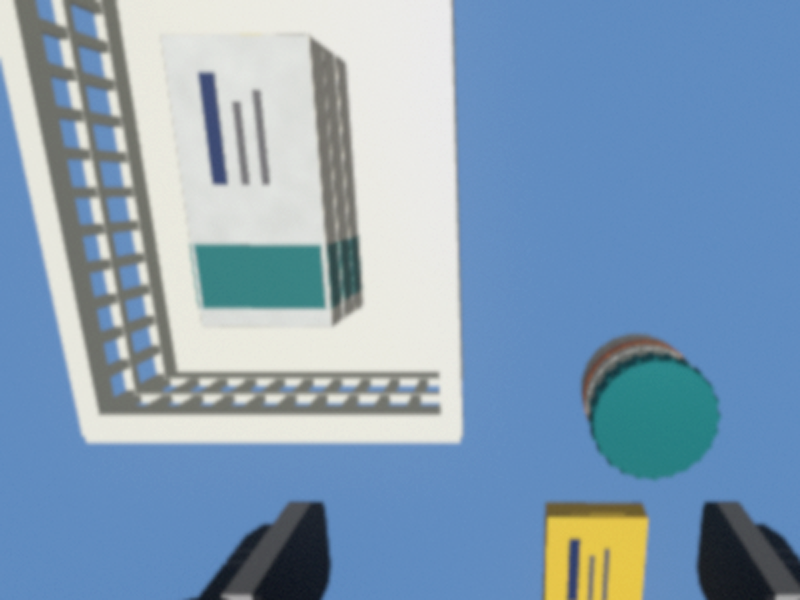

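The stack of three layers is flush and square in w6, so both cartons are done. Next is the drawer handle. I turn the tool first.

{"name": "move_arm", "arguments": {"moves": [[[0,0,-0.2],[0,0,-10.2],0.8],[[0,0,-0.2],[0,0,-10.2],0.6],[[0,0,-0.2],[0,0,-10.2],0.4],[[0,0,0],[0,0,-10.2],0.3],[[0,0,0],[0,0,-10.2],0.3]]}}

```text
clock: 26.72
position: [0.4544, 0.2258, 0.1963]
ee_rot: [0.85, 0.528, 0.0, -0.001]
ft_force: [0.3, -0.6, 0.7]
grip_width: 0.3
```

{"name": "move_arm", "arguments": {"moves": [[[0,0,0],[0,0,-10.2],0.3],[[0,0,0],[0,0,-10.2],0.3],[[0,0,0],[0,0,-10.2],0.3],[[0,0,0],[0,0,0],0.3],[[0,0,0],[0,0,0],0.3]]}}

```text
clock: 27.35
position: [0.4544, 0.2249, 0.1961]
ee_rot: [0.684, 0.729, 0.0, -0.0]
ft_force: [-0.5, 0.1, -0.1]
grip_width: 0.304
```

Run:
```python
from h import *
o=get_obs();print(o['joint_pos'].round(2))
plan((.40,-.3683,.2),4)
```

```text
[ 0.56  0.33 -1.27  1.77  0.32  1.29 -0.73]
t 27.35 pos [0.4544 0.2249 0.1961] F [-0.5  0.1 -0.1] g 0.304 yaxis deg 3.7 z [-0.     0.001 -1.   ]
shift [-23.54  -3.68  -0.17] turn z -0.3
```

{"name": "move_arm", "arguments": {"moves": [[[-0.5,0,0],[0,0,0],0.3],[[-1,-0.15,0],[0,0,0],0.3],[[-1,-0.15,0],[0,0,0],0.3],[[-1,-0.15,0],[0,0,0],0.3],[[-1,-0.15,0],[0,0,0],0.3]]}}

```text
clock: 27.98
position: [0.447, 0.1105, 0.1962]
ee_rot: [0.684, 0.729, 0.0, 0.0]
ft_force: [-0.0, -0.0, 0.9]
grip_width: 0.304
```

{"name": "move_arm", "arguments": {"moves": [[[-1,-0.15,0],[0,0,0],0.3],[[-1,-0.15,0],[0,0,0],0.3],[[-1,-0.15,0],[0,0,0],0.3],[[-1,-0.15,0],[0,0,0],0.3],[[-1,-0.15,0],[0,0,0],0.3]]}}

```text
clock: 28.6
position: [0.4367, -0.0156, 0.1964]
ee_rot: [0.684, 0.729, -0.0, 0.001]
ft_force: [1.0, 0.3, 0.1]
grip_width: 0.302
```

{"name": "move_arm", "arguments": {"moves": [[[-1,-0.15,0],[0,0,0],0.3],[[-1,-0.15,0],[0,0,0],0.3],[[-1,-0.15,0],[0,0,0],0.3],[[-1,-0.15,0],[0,0,0],0.3],[[-1,-0.15,0],[0,0,0],0.3]]}}

```text
clock: 29.22
position: [0.4265, -0.1418, 0.1963]
ee_rot: [0.684, 0.73, -0.0, 0.0]
ft_force: [-0.2, -0.1, 0.4]
grip_width: 0.301
```

{"name": "move_arm", "arguments": {"moves": [[[-1,-0.15,0],[0,0,0],0.3],[[-1,-0.15,0],[0,0,0],0.3],[[-1,-0.15,0],[0,0,0],0.3],[[-0.5,0,0],[0,0,0],0.3],[[0,0,0],[0,0,0],0.3]]}}

```text
clock: 29.85
position: [0.421, -0.2295, 0.1959]
ee_rot: [0.683, 0.73, 0.0, -0.0]
ft_force: [0.1, 1.7, -0.1]
grip_width: 0.3
```

Run:
```python
from h import *
o=get_obs();print(o['joint_pos'].round(2))
plan((.4379,-.3683,.2),4)
w=camera('wrist')[:,:,::-1]
cv2.imwrite('pics/w7.png',np.clip(cv2.resize(w,(800,600),interpolation=cv2.INTER_CUBIC)*1.3,0,255).astype(np.uint8))
```

```text
[ 1.44  0.15 -1.1   1.84  0.14  1.24  0.37]
t 29.85 pos [ 0.421  -0.2295  0.1959] F [ 0.1  1.7 -0.1] g 0.3 yaxis deg 3.8 z [ 0.     0.001 -1.   ]
shift [-5.59  0.31 -0.17] turn z -0.2
```

View pics/w7.png

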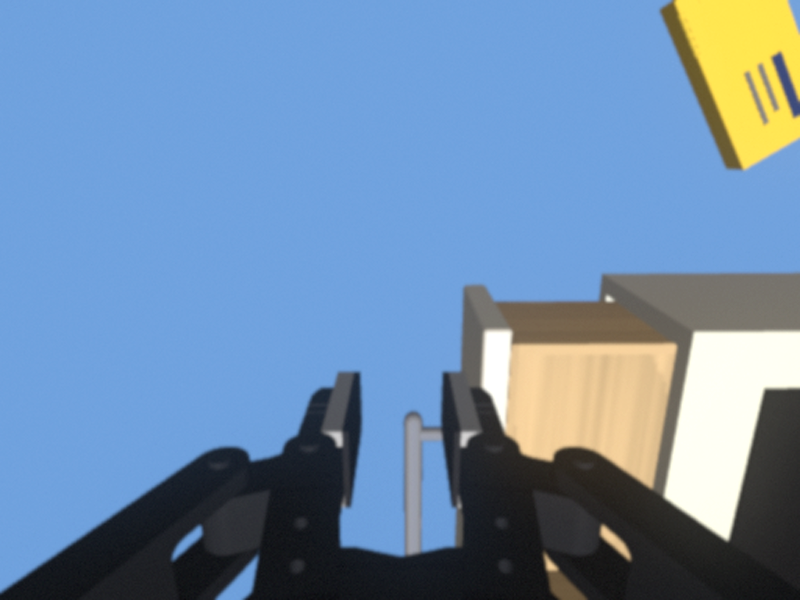

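Run:
```python
from h import *
for p in [(413,420),(413,550)]: print(toz('wrist',(p[0]/1.5625-.2,p[1]/1.5625-.2),.077).round(4))
M=R.from_quat(get_obs()['ee_rot']).as_matrix()
P=[toz('wrist',(p[0]/1.5625-.2,p[1]/1.5625-.2),.077) for p in [(413,420),(413,550)]]
print([ (M.T@(p-get_obs()['position'])*1000).round(1) for p in P])
```

```text
[ 0.4337 -0.3067  0.077 ]
[ 0.4409 -0.4022  0.077 ]
[array([-79. ,   7.1, 118.9]), array([-174.7,    7.9,  118.8])]
```

{"name": "move_arm", "arguments": {"moves": [[[-1,0.1,0],[0,0,0],0.3],[[-1,0.1,0],[0,0,0],0.3],[[-1,0.1,0],[0,0,0],0.3],[[-1,0,0],[0,0,0],0.3],[[-1,0,0],[0,0,0],0.3]]}}

```text
clock: 30.52
position: [0.4375, -0.3529, 0.1964]
ee_rot: [0.682, 0.731, 0.0, 0.0]
ft_force: [0.5, 0.6, -0.0]
grip_width: 0.302
```

{"name": "move_arm", "arguments": {"moves": [[[-0.6,0,0.6],[0,0,0],0.3],[[0,0,1],[0,0,0],0.3],[[0,0,1],[0,0,0],0.3],[[0,0,0.8],[0,0,0],0.3],[[0,0,0],[0,0,0],0.3]]}}

```text
clock: 31.15
position: [0.4372, -0.3672, 0.1095]
ee_rot: [0.683, 0.731, 0.0, -0.001]
ft_force: [-0.7, -0.0, -0.4]
grip_width: 0.302
```

Run:
```python
from h import *
plan((.4380,-.3683,.065),4)
```

```text
t 31.15 pos [ 0.4372 -0.3672  0.1095] F [-0.7 -0.  -0.4] g 0.302 yaxis deg 3.9 z [-0.002  0.002 -1.   ]
shift [-0.05  0.03  1.78] turn z -0.1
```

Descend slowly past the bar, then close gently.

{"name": "move_arm", "arguments": {"moves": [[[0,0.03,0.4],[0,0,0],0.3],[[0,0,0.4],[0,0,0],0.3],[[0,0,0.4],[0,0,0],0.3],[[0,0,0.4],[0,0,0],0.3],[[0,0,0.2],[0,0,0],0.3]], "squeeze": 30}}

```text
clock: 31.78
position: [0.4383, -0.368, 0.0653]
ee_rot: [0.683, 0.73, 0.0, -0.0]
ft_force: [0.5, -0.1, 0.5]
grip_width: 0.297
```

{"name": "move_arm", "arguments": {"moves": [[[0,0,0],[0,0,0],0.25],[[0,0,0],[0,0,0],0.2],[[0,0,0],[0,0,0],0.15],[[0,0,0],[0,0,0],0.1],[[0,0,0],[0,0,0],0.05]]}}

```text
clock: 32.4
position: [0.4387, -0.3684, 0.0664]
ee_rot: [0.683, 0.73, -0.0, 0.0]
ft_force: [-0.3, -0.2, 2.6]
grip_width: 0.112
```

{"name": "move_arm", "arguments": {"moves": [[[0,0,0],[0,0,0],0.05],[[0,0,0],[0,0,0],0.05],[[0,0,0],[0,0,0],0.05]]}}

```text
clock: 32.78
position: [0.4388, -0.3683, 0.0664]
ee_rot: [0.683, 0.73, -0.0, 0.0]
ft_force: [-1.5, 1.0, 5.2]
grip_width: 0.114
```

{"name": "move_arm", "arguments": {"moves": [[[0,-0.2,0],[0,0,0],0.05],[[0,-0.4,0],[0,0,0],0.05],[[0,-0.4,0],[0,0,0],0.05],[[0,-0.4,0],[0,0,0],0.05],[[0,-0.4,0],[0,0,0],0.05]]}}

```text
clock: 33.4
position: [0.3931, -0.3716, 0.0664]
ee_rot: [0.683, 0.73, -0.0, 0.0]
ft_force: [1.6, -0.9, 6.0]
grip_width: 0.115
```

{"name": "move_arm", "arguments": {"moves": [[[0,-0.4,0],[0,0,0],0.05],[[0,-0.3,0],[0,0,0],0.05],[[0,-0.2,0],[0,0,0],0.05],[[0,-0.2,0],[0,0,0],0.05],[[0,0,0],[0,0,0],0.05]]}}

```text
clock: 34.02
position: [0.3652, -0.3736, 0.0663]
ee_rot: [0.683, 0.73, -0.0, 0.0]
ft_force: [-1.0, -0.8, 7.7]
grip_width: 0.113
```

{"name": "move_arm", "arguments": {"moves": [[[0,-0.1,0],[0,0,0],0.05],[[0,-0.1,0],[0,0,0],0.05],[[0,-0.1,0],[0,0,0],0.05],[[0,0,0],[0,0,0],0.05]]}}

```text
clock: 34.52
position: [0.358, -0.3741, 0.0663]
ee_rot: [0.683, 0.73, -0.0, 0.0]
ft_force: [-1.4, -1.6, 6.9]
grip_width: 0.112
```

{"name": "move_arm", "arguments": {"moves": [[[0,-0.1,0],[0,0,0],0.05],[[0,-0.1,0],[0,0,0],0.05],[[0,0,0],[0,0,0],0.05]]}}

```text
clock: 34.9
position: [0.3561, -0.3742, 0.0665]
ee_rot: [0.683, 0.731, 0.001, 0.003]
ft_force: [13.7, -4.8, -6.0]
grip_width: 0.11
```

{"name": "move_arm", "arguments": {"moves": [[[0,0.08,0.03],[0,0,0],0.1],[[0,0,0],[0,0,0],0.3],[[0,0,0],[0,0,0],0.3],[[0,0,0],[0,0,0],0.3],[[0,0,-0.3],[0,0,0],0.3]]}}

```text
clock: 35.52
position: [0.3552, -0.3733, 0.0725]
ee_rot: [0.683, 0.73, 0.0, -0.001]
ft_force: [0.1, -0.4, 0.7]
grip_width: 0.3
```

{"name": "move_arm", "arguments": {"moves": [[[0,0,-0.8],[0,0,0],0.3],[[0,0,-1],[0,0,0],0.3],[[0,0,-1],[0,0,0],0.6],[[0.5,0,-1],[0,0,0],1],[[1,0,-0.4],[0,0,0],1]]}}

```text
clock: 36.15
position: [0.3541, -0.3367, 0.1805]
ee_rot: [0.683, 0.73, -0.0, 0.002]
ft_force: [-0.1, 0.2, 0.1]
grip_width: 0.919
```

```bash
cat > teal.py <<'E'
from h import *
im=camera('top')[:,:,::-1].copy()
hsv=cv2.cvtColor(im,cv2.COLOR_BGR2HSV)
n,l,s,c=cv2.connectedComponentsWithStats(cv2.inRange(hsv,(80,120,40),(95,255,255)))
for k in range(1,n):
    if s[k,4]>60: print('teal',c[k].round(1),s[k], toz('top',c[k],.058).round(4))
E
python3 - <<'E'
from teal import *
plan((.446,.155,.2),4)
cv2.imwrite('pics/t8.png',np.clip(cv2.resize(im[80:290,130:465],(800,501),interpolation=cv2.INTER_CUBIC)*1.5,0,255).astype(np.uint8))
E
```

```text
teal [ 21.8 109. ] [ 13 105  18   9 143] [0.7748 0.7168 0.058 ]
teal [259.4 161.3] [250 152  20  20 309] [0.6122 0.0376 0.058 ]
teal [154.3 211.9] [146 207  18  11 145] [0.4741 0.334  0.058 ]
teal [218.1 220.9] [209 211  20  21 314] [0.4461 0.1553 0.058 ]
t 36.2 pos [ 0.355  -0.333   0.1809] F [4.3 2.1 1.1] g 0.993 yaxis deg 4.0 z [ 0.001 -0.002 -1.   ]
shift [19.21  5.01 -0.79] turn z 0.0
```

View pics/t8.png

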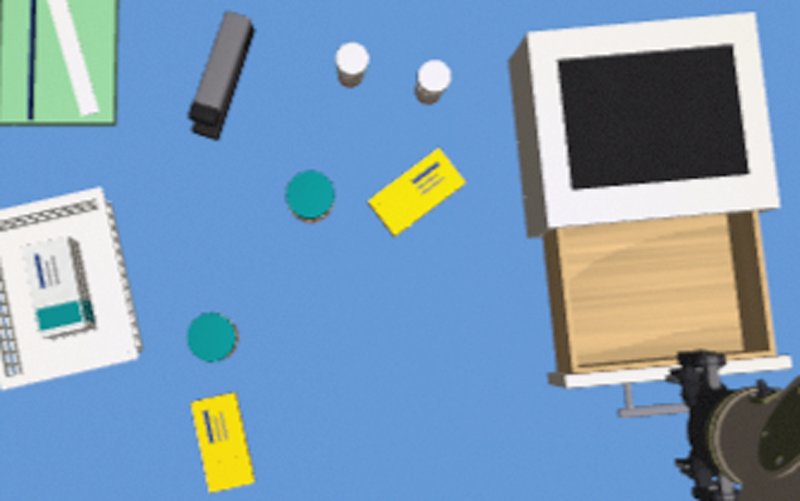

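The drawer is fully out and both tubs, in t8 at (212,336) and (310,194), stand where they were. Next is tub1.

{"name": "move_arm", "arguments": {"moves": [[[0.7,0.2,0],[0,0,0],1],[[1,0.26,0],[0,0,0],1],[[1,0.26,0],[0,0,0],1],[[1,0.26,0],[0,0,0],1],[[1,0.26,0],[0,0,0],1]]}}

```text
clock: 36.83
position: [0.3766, -0.2155, 0.1779]
ee_rot: [0.683, 0.731, -0.0, -0.0]
ft_force: [-0.9, 0.2, 0.1]
grip_width: 1.001
```

{"name": "move_arm", "arguments": {"moves": [[[1,0.26,0],[0,0,0],1],[[1,0.26,0],[0,0,0],1],[[1,0.26,0],[0,0,0],1],[[1,0.26,0],[0,0,0],1],[[1,0.26,0],[0,0,0],1]]}}

```text
clock: 37.45
position: [0.4006, -0.0885, 0.1778]
ee_rot: [0.683, 0.73, -0.0, 0.0]
ft_force: [0.7, -0.8, -0.6]
grip_width: 1.0
```

{"name": "move_arm", "arguments": {"moves": [[[1,0.26,0],[0,0,0],1],[[1,0.26,0],[0,0,0],1],[[1,0.26,0],[0,0,0],1],[[1,0.26,0],[0,0,0],1],[[1,0.26,0],[0,0,0],1]]}}

```text
clock: 38.08
position: [0.4245, 0.038, 0.1779]
ee_rot: [0.683, 0.73, -0.001, 0.001]
ft_force: [0.8, -1.4, -0.7]
grip_width: 0.999
```

{"name": "move_arm", "arguments": {"moves": [[[1,0.26,0],[0,0,0],1],[[1,0.26,0],[0,0,0],1],[[1,0.26,0],[0,0,0],1],[[0.5,0.2,0],[0,0,0],1],[[0,0,0],[0,0,0],1]]}}

```text
clock: 38.7
position: [0.4426, 0.1276, 0.1779]
ee_rot: [0.682, 0.731, 0.0, -0.001]
ft_force: [-0.5, -0.2, 0.9]
grip_width: 0.997
```

Run:
```python
from teal import *
plan((.4465,.1548,.023),4)
```

```text
teal [ 21.8 109. ] [ 13 105  18   9 143] [0.7748 0.7168 0.058 ]
teal [259.4 161.3] [250 152  20  20 310] [0.6122 0.0376 0.058 ]
teal [154.3 211.8] [146 207  18  11 143] [0.4742 0.3341 0.058 ]
t 38.75 pos [0.4426 0.1266 0.1778] F [0.3 0.4 0.1] g 0.999 yaxis deg 3.9 z [-0.     0.001 -1.   ]
shift [1.11 0.24 6.19] turn z -0.1
```

```bash
cat > wt.py <<'E'
from h import *
i=camera_info('wrist'); im=camera('wrist')[:,:,::-1].copy()
hsv=cv2.cvtColor(im,cv2.COLOR_BGR2HSV)
n,l,s,c=cv2.connectedComponentsWithStats(cv2.inRange(hsv,(80,100,30),(97,255,255)))
for k in range(1,n):
    if s[k,4]>300:
        x,y,w,h=s[k,:4]; print('wteal',c[k].round(1),s[k],toz('wrist',c[k],.058,i).round(4))
E
python3 wt.py
```

```text
wteal [263.1 150.8] [ 229  117   69   69 3576] [0.4459 0.1577 0.058 ]
wteal [429.  280.6] [ 396  255   63   56 2328] [0.6111 0.0458 0.058 ]
```

{"name": "move_arm", "arguments": {"moves": [[[0.75,0.12,0],[0,0,0],1],[[0.4,0.1,0.6],[0,0,0],1],[[0,0,1],[0,0,0],1],[[0,0,1],[0,0,0],1],[[0,0,1],[0,0,0],1]], "squeeze": 30}}

```text
clock: 39.42
position: [0.4467, 0.1536, 0.0873]
ee_rot: [0.684, 0.73, -0.0, 0.0]
ft_force: [0.5, -0.4, 0.3]
grip_width: 1.003
```

{"name": "move_arm", "arguments": {"moves": [[[0,0,0.8],[0,0,0],1],[[0,0,0.8],[0,0,0],1],[[0,0,0.6],[0,0,0],1],[[0,0,0.39],[0,0,0],1],[[0,0,0],[0,0,0],1]]}}

```text
clock: 40.05
position: [0.4463, 0.1549, 0.0227]
ee_rot: [0.683, 0.73, -0.0, -0.0]
ft_force: [-0.4, -0.8, 0.2]
grip_width: 0.999
```

{"name": "move_arm", "arguments": {"moves": [[[0,0,0],[0,0,0],0.75],[[0,0,0],[0,0,0],0.65],[[0,0,0],[0,0,0],0.55],[[0,0,0],[0,0,0],0.5],[[0,0,0],[0,0,0],0.5]]}}

```text
clock: 40.67
position: [0.447, 0.1549, 0.0238]
ee_rot: [0.683, 0.73, 0.0, 0.0]
ft_force: [-1.5, -0.2, 5.6]
grip_width: 0.659
```

{"name": "move_arm", "arguments": {"moves": [[[0,0,0],[0,0,0],0.5],[[0,0,-0.3],[0,0,0],0.5],[[0,0,-0.7],[0,0,0],0.5],[[0,0,-1],[0,0,0],0.5],[[0,0,-1],[0,0,0],0.5]]}}

```text
clock: 41.3
position: [0.4466, 0.155, 0.0999]
ee_rot: [0.683, 0.731, 0.0, 0.0]
ft_force: [0.9, -0.2, -1.0]
grip_width: 0.654
```

{"name": "move_arm", "arguments": {"moves": [[[0,0,-1],[0,0,0],0.5],[[0,0,-1],[0,0,0],0.5],[[-0.5,0,-1],[0,0,0],0.5],[[-0.8,0,-0.3],[0,0,0],0.5],[[-0.8,0,0],[0,0,0],0.5]]}}

```text
clock: 41.92
position: [0.4504, 0.1023, 0.1821]
ee_rot: [0.683, 0.731, 0.0, 0.001]
ft_force: [-0.0, 0.6, -1.1]
grip_width: 0.657
```

Run:
```python
from teal import *
plan((.4779,-.3178,.19),4)
```

```text
teal [ 21.8 109. ] [ 13 105  18   9 143] [0.7748 0.7168 0.058 ]
teal [259.4 161.3] [250 152  20  20 310] [0.6122 0.0375 0.058 ]
teal [154.3 211.9] [146 207  18  11 145] [0.4741 0.334  0.058 ]
t 41.98 pos [0.4506 0.0994 0.1815] F [ 1.3 -2.1 -1.2] g 0.653 yaxis deg 3.7 z [ 0.001 -0.002 -1.   ]
shift [-1.673e+01  1.000e-02 -3.100e-01] turn z -0.3
```

{"name": "move_arm", "arguments": {"moves": [[[-0.8,0,-0.1],[0,0,-0.3],0.5],[[-1,0,-0.1],[0,0,0],0.5],[[-1,0,-0.1],[0,0,0],0.5],[[-1,0,0],[0,0,0],0.5],[[-1,0,0],[0,0,0],0.5]]}}

```text
clock: 42.6
position: [0.4587, -0.0176, 0.1888]
ee_rot: [0.681, 0.732, -0.0, 0.0]
ft_force: [0.1, -0.4, 0.1]
grip_width: 0.657
```

{"name": "move_arm", "arguments": {"moves": [[[-1,0,0],[0,0,0],0.5],[[-1,0,0],[0,0,0],0.5],[[-1,0,0],[0,0,0],0.5],[[-1,0,0],[0,0,0],0.5],[[-1,0,0],[0,0,0],0.5]]}}

```text
clock: 43.22
position: [0.4678, -0.1434, 0.1882]
ee_rot: [0.681, 0.732, 0.0, 0.0]
ft_force: [0.1, -0.1, -0.7]
grip_width: 0.653
```

{"name": "move_arm", "arguments": {"moves": [[[-1,0,0],[0,0,0],0.5],[[-1,0,0],[0,0,0],0.5],[[-1,0,0],[0,0,0],0.5],[[-1,0,0],[0,0,0],0.5],[[-1,0,0],[0,0,0],0.5]]}}

```text
clock: 43.85
position: [0.4768, -0.2683, 0.188]
ee_rot: [0.681, 0.732, 0.0, 0.0]
ft_force: [1.0, -0.6, -1.1]
grip_width: 0.654
```

{"name": "move_arm", "arguments": {"moves": [[[-1,0,0],[0,0,0],0.5],[[-0.6,0,0],[0,0,0],0.5],[[0,0,0],[0,0,0],0.5],[[0,0,0],[0,0,0],0.5]]}}

```text
clock: 44.35
position: [0.4798, -0.3054, 0.1882]
ee_rot: [0.681, 0.733, 0.0, -0.0]
ft_force: [0.1, 0.4, -0.4]
grip_width: 0.655
```

Run:
```python
from h import *
plan((.4779,-.3178,.1),4)
w=camera('wrist')[:,:,::-1]; s=camera('side')[:,:,::-1]
a=cv2.resize(w,(560,420),interpolation=cv2.INTER_CUBIC)
b=cv2.resize(s[60:165,190:250],(240,420),interpolation=cv2.INTER_CUBIC)
cv2.imwrite('pics/w9.png',np.clip(np.hstack([a,b])*1.4,0,255).astype(np.uint8))
```

```text
t 44.35 pos [ 0.4798 -0.3054  0.1882] F [ 0.1  0.4 -0.4] g 0.655 yaxis deg 4.2 z [ 0.  0. -1.]
shift [-0.49 -0.11  3.53] turn z 0.2
```

View pics/w9.png

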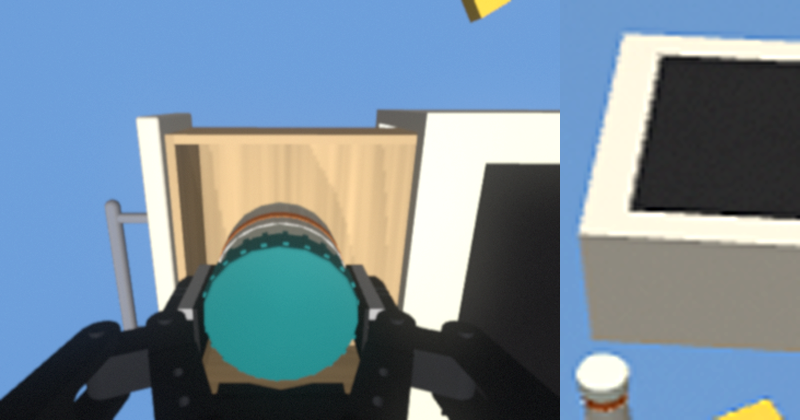

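Run:
```python
from h import *
k=512/560
M=R.from_quat(get_obs()['ee_rot']).as_matrix();t=get_obs()['position']
for n,p,z in [('front inner top',(168,140),.102),('front inner bottom view',(177,290),.102),('unit front',(425,115),.115),('unit front',(408,300),.115),('wall top inner',(290,144),.095),('wall outer',(290,131),.095)]:
    q=toz('wrist',(p[0]*k,p[1]*k),z); print(n,q.round(3),(M.T@(q-t)*1000).round(1))
```

```text
front inner top [ 0.404 -0.258  0.102] [ 52.7 -72.6  86.2]
front inner bottom view [ 0.408 -0.367  0.102] [-56.4 -76.4  86.3]
unit front [ 0.56  -0.231  0.115] [68.8 86.  73.3]
unit front [ 0.573 -0.355  0.115] [-56.7  89.7  73.3]
wall top inner [ 0.482 -0.256  0.095] [49.4  6.3 93.3]
wall outer [ 0.482 -0.247  0.095] [57.9  6.2 93.3]
```

{"name": "move_arm", "arguments": {"moves": [[[-0.49,-0.05,0],[0,0,0.2],0.5],[[0,0,0.8],[0,0,0],0.5],[[0,0,1],[0,0,0],0.5],[[0,0,1],[0,0,0],0.5],[[0,0,0.8],[0,0,0],0.5]]}}

```text
clock: 45.08
position: [0.4785, -0.3185, 0.0958]
ee_rot: [0.682, 0.731, -0.0, -0.001]
ft_force: [-0.8, -0.5, -0.6]
grip_width: 0.659
```

{"name": "move_arm", "arguments": {"moves": [[[0,0,0.4],[0,0,0],0.5],[[0,0,0.3],[0,0,0],0.5],[[0,0,0.2],[0,0,0],0.5],[[0,0,0.1],[0,0,0],0.5],[[0,0,0],[0,0,0],0.5]]}}

```text
clock: 45.7
position: [0.4793, -0.3189, 0.0733]
ee_rot: [0.682, 0.731, -0.0, 0.0]
ft_force: [-0.8, -0.6, -0.4]
grip_width: 0.656
```

{"name": "move_arm", "arguments": {"moves": [[[0,0,0.12],[0,0,0],0.5],[[0,0,0.12],[0,0,0],0.5],[[0,0,0.12],[0,0,0],0.5],[[0,0,0.08],[0,0,0],0.5],[[0,0,0],[0,0,0],0.5]]}}

```text
clock: 46.32
position: [0.4791, -0.3188, 0.0619]
ee_rot: [0.682, 0.731, -0.0, -0.0]
ft_force: [0.2, -0.3, -1.7]
grip_width: 0.653
```

{"name": "move_arm", "arguments": {"moves": [[[0,0,0.08],[0,0,0],0.5],[[0,0,0.08],[0,0,0],0.5],[[0,0,0.06],[0,0,0],0.5],[[0,0,0.06],[0,0,0],0.5],[[0,0,0],[0,0,0],0.5]]}}

```text
clock: 46.95
position: [0.4792, -0.3188, 0.055]
ee_rot: [0.682, 0.731, -0.0, -0.0]
ft_force: [0.2, 1.0, -1.1]
grip_width: 0.656
```

{"name": "move_arm", "arguments": {"moves": [[[0,0,0.06],[0,0,0],0.5],[[0,0,0.05],[0,0,0],0.5],[[0,0,0.05],[0,0,0],0.5],[[0,0,0],[0,0,0],0.5]]}}

```text
clock: 47.45
position: [0.4791, -0.3189, 0.051]
ee_rot: [0.682, 0.731, -0.0, -0.0]
ft_force: [-0.4, 0.4, -1.1]
grip_width: 0.66
```

{"name": "move_arm", "arguments": {"moves": [[[0,0,0.04],[0,0,0],0.5],[[0,0,0.04],[0,0,0],0.5],[[0,0,0],[0,0,0],0.5]]}}

```text
clock: 47.82
position: [0.4791, -0.3188, 0.049]
ee_rot: [0.682, 0.731, -0.0, -0.0]
ft_force: [0.7, -0.2, -0.8]
grip_width: 0.657
```

{"name": "move_arm", "arguments": {"moves": [[[0,0,0.04],[0,0,0],0.5],[[0,0,0.04],[0,0,0],0.5],[[0,0,0],[0,0,0],0.5]]}}

```text
clock: 48.2
position: [0.4791, -0.3189, 0.047]
ee_rot: [0.682, 0.731, -0.0, -0.0]
ft_force: [0.7, 0.6, -0.2]
grip_width: 0.651
```

{"name": "move_arm", "arguments": {"moves": [[[0,0,0.04],[0,0,0],0.5],[[0,0,0.02],[0,0,0],0.5],[[0,0,0],[0,0,0],0.5]]}}

```text
clock: 48.58
position: [0.4794, -0.3188, 0.0458]
ee_rot: [0.682, 0.731, 0.0, 0.0]
ft_force: [-0.6, 0.7, 2.2]
grip_width: 0.657
```

{"name": "move_arm", "arguments": {"moves": [[[0,0,0],[0,0,0],0.68],[[0,0,0],[0,0,0],0.72],[[0,0,0],[0,0,0],0.82],[[0,0,0],[0,0,0],0.9],[[0,0,0],[0,0,0],0.9]]}}

```text
clock: 49.2
position: [0.4792, -0.3189, 0.0456]
ee_rot: [0.682, 0.731, -0.0, 0.0]
ft_force: [0.1, 0.1, -0.2]
grip_width: 0.898
```

{"name": "move_arm", "arguments": {"moves": [[[0,0,-0.3],[0,0,0],0.9],[[0,0,-0.8],[0,0,0],0.9],[[0,0,-1],[0,0,0],0.9],[[0,0,-1],[0,0,0],0.9],[[0,0,-1],[0,0,0],0.9]]}}

```text
clock: 49.82
position: [0.4795, -0.3188, 0.1505]
ee_rot: [0.682, 0.731, 0.0, 0.001]
ft_force: [-0.1, -0.6, 0.0]
grip_width: 0.905
```

{"name": "move_arm", "arguments": {"moves": [[[0.5,0,-0.8],[0,0,0],0.9],[[1,0.3,-0.4],[0,0,0],1],[[1,0.3,0],[0,0,0],1],[[1,0.3,0],[0,0,0],1],[[1,0.3,0],[0,0,0],1]]}}

```text
clock: 50.45
position: [0.5014, -0.2014, 0.178]
ee_rot: [0.682, 0.732, -0.0, -0.0]
ft_force: [0.3, 0.5, 0.2]
grip_width: 1.0
```

```bash
python3 - <<'E'
from teal import *
o=get_obs();print(o['joint_pos'].round(2))
plan((.612,.0375,.19),4)
E
python3 wt.py
```

```text
teal [ 21.8 109. ] [ 13 105  18   9 143] [0.7748 0.7168 0.058 ]
teal [259.4 161.3] [250 152  20  20 310] [0.6122 0.0375 0.058 ]
teal [154.3 211.9] [146 207  18  11 145] [0.4741 0.334  0.058 ]
[ 1.25  0.41 -1.17  1.71  0.39  1.28  0.07]
t 50.5 pos [ 0.5023 -0.1973  0.1784] F [-0.4  3.1  0.8] g 0.996 yaxis deg 4.3 z [ 0.     0.001 -1.   ]
shift [ 9.04  5.08 -0.45] turn z 0.3
wteal [240.3 335.4] [ 210  311   60   46 1999] [ 0.4979 -0.3536  0.058 ]
```

{"name": "move_arm", "arguments": {"moves": [[[0.8,0.5,-0.1],[0,0,0.3],1],[[1,0.57,-0.1],[0,0,0],1],[[1,0.57,0],[0,0,0],1],[[1,0.57,0],[0,0,0],1],[[1,0.57,0],[0,0,0],1]]}}

```text
clock: 51.18
position: [0.563, -0.0786, 0.183]
ee_rot: [0.684, 0.729, -0.0, -0.0]
ft_force: [0.3, 0.1, 0.4]
grip_width: 0.998
```

{"name": "move_arm", "arguments": {"moves": [[[1,0.57,0],[0,0,0],1],[[1,0.57,0],[0,0,0],1],[[0.6,0.4,0],[0,0,0],1],[[0,0,0],[0,0,0],1],[[0,0,0],[0,0,0],1]]}}

```text
clock: 51.8
position: [0.5969, -0.0136, 0.1829]
ee_rot: [0.684, 0.729, -0.0, 0.0]
ft_force: [0.0, 0.1, 0.1]
grip_width: 0.999
```

```bash
python3 wt.py
python3 - <<'E'
from teal import *
plan((.612,.0375,.023),4)
cv2.imwrite('pics/t10.png',np.clip(cv2.resize(im[80:290,130:465],(800,501),interpolation=cv2.INTER_CUBIC)*1.5,0,255).astype(np.uint8))
E
```

```text
wteal [279.8 124.9] [ 246   90   69   70 3679] [0.6127 0.0388 0.058 ]
teal [ 21.8 109. ] [ 13 105  18   9 143] [0.7748 0.7168 0.058 ]
teal [259.1 161.5] [250 152  20  20 296] [0.6116 0.0386 0.058 ]
teal [402.1 196.5] [392 187  21  20 333] [ 0.5063 -0.3601  0.058 ]
teal [154.3 211.9] [146 207  18  11 144] [0.4742 0.334  0.058 ]
t 51.9 pos [ 0.597  -0.0141  0.183 ] F [ 0.3  0.7 -0.1] g 1.004 yaxis deg 3.6 z [-0.    -0.001 -1.   ]
shift [2.03 0.73 6.4 ] turn z -0.4
```

View pics/t10.png

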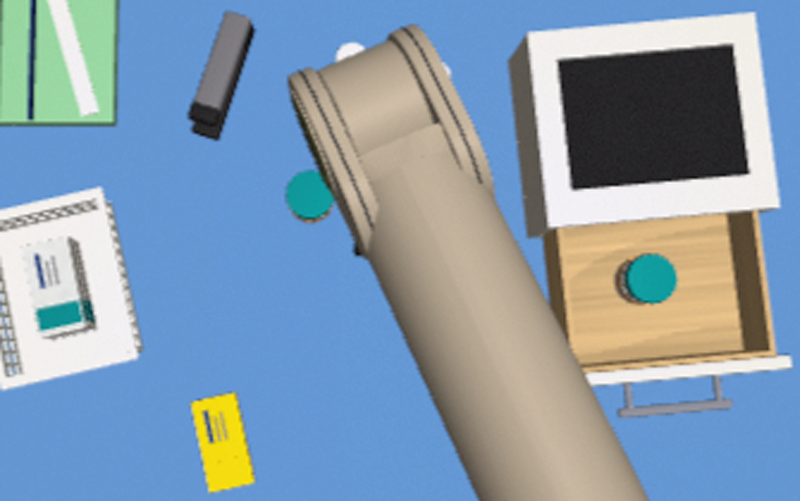

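Tub1 has been nudged about 3–4 cm inside the drawer, to (650,278) in t10, and still stands upright. There is room beside it, so tub2 will go to the lateral -65 mm spot.

{"name": "move_arm", "arguments": {"moves": [[[0.9,0.35,0],[0,0,-0.3],1],[[0.9,0.35,0],[0,0,0],1],[[0.26,0.03,0.5],[0,0,0],1],[[0,0,1],[0,0,0],1],[[0,0,1],[0,0,0],1]], "squeeze": 30}}

```text
clock: 52.52
position: [0.6117, 0.038, 0.1189]
ee_rot: [0.683, 0.731, -0.001, 0.0]
ft_force: [0.5, -0.8, -0.3]
grip_width: 0.998
```

```bash
python3 wt.py
python3 - <<'E'
from teal import *
plan((.6122,.0382,.023),4)
E
```

```text
wteal [258.4 207.3] [ 217  167   84   81 5209] [0.6128 0.0406 0.058 ]
teal [ 21.8 109. ] [ 13 105  18   9 143] [0.7748 0.7168 0.058 ]
teal [402.1 196.5] [392 187  21  20 332] [ 0.5064 -0.36    0.058 ]
teal [154.3 211.9] [146 207  18  11 144] [0.4742 0.334  0.058 ]
t 52.62 pos [0.6102 0.0376 0.1172] F [-0.6 -0.7 -0.8] g 0.999 yaxis deg 3.9 z [-0.005 -0.001 -1.   ]
shift [0.02 0.1  3.77] turn z -0.1
```

{"name": "move_arm", "arguments": {"moves": [[[0,0.05,1],[0,0,0],1],[[0,0,1],[0,0,0],1],[[0,0,1],[0,0,0],1],[[0,0,0.75],[0,0,0],1],[[0,0,0],[0,0,0],1]]}}

```text
clock: 53.25
position: [0.6126, 0.0393, 0.0255]
ee_rot: [0.682, 0.731, -0.001, -0.001]
ft_force: [-0.2, 0.2, -0.3]
grip_width: 1.003
```

{"name": "move_arm", "arguments": {"moves": [[[0,0,0],[0,0,0],0.75],[[0,0,0],[0,0,0],0.65],[[0,0,0],[0,0,0],0.55],[[0,0,0],[0,0,0],0.5],[[0,0,0],[0,0,0],0.5]]}}

```text
clock: 53.88
position: [0.6141, 0.0398, 0.0281]
ee_rot: [0.682, 0.731, 0.001, 0.001]
ft_force: [-2.6, -0.8, 6.1]
grip_width: 0.655
```

{"name": "move_arm", "arguments": {"moves": [[[0,0,0],[0,0,0],0.5],[[0,0,-0.3],[0,0,0],0.5],[[0,0,-0.7],[0,0,0],0.5],[[0,0,-1],[0,0,0],0.5],[[0,0,-1],[0,0,0],0.5]]}}

```text
clock: 54.5
position: [0.6135, 0.0398, 0.1038]
ee_rot: [0.682, 0.731, 0.0, 0.0]
ft_force: [0.2, -0.5, -0.7]
grip_width: 0.656
```

{"name": "move_arm", "arguments": {"moves": [[[0,0,-1],[0,0,0],0.5],[[0,0,-1],[0,0,0],0.5],[[0,0,-1],[0,0,0],0.5],[[0,0,-1],[0,0,0],0.5],[[0,0,0],[0,0,0],0.5]]}}

```text
clock: 55.12
position: [0.6142, 0.0403, 0.2047]
ee_rot: [0.682, 0.731, 0.001, 0.001]
ft_force: [0.7, 1.0, -0.9]
grip_width: 0.652
```

Run:
```python
from h import *
o=get_obs();print(o['joint_pos'].round(2))
plan((.4854,-.4306,.2),4)
```

```text
[ 0.65  0.56 -1.1   1.49  0.5   1.4  -0.4 ]
t 55.12 pos [0.6142 0.0403 0.2047] F [ 0.7  1.  -0.9] g 0.652 yaxis deg 4.0 z [ 0.004  0.    -1.   ]
shift [-18.43  -6.44   0.16] turn z -0.0
```

{"name": "move_arm", "arguments": {"moves": [[[-0.5,-0.2,0],[0,0,0],0.5],[[-1,-0.35,0],[0,0,0],0.5],[[-1,-0.35,0],[0,0,0],0.5],[[-1,-0.35,0],[0,0,0],0.5],[[-1,-0.35,0],[0,0,0],0.5]]}}

```text
clock: 55.75
position: [0.58, -0.0773, 0.2008]
ee_rot: [0.683, 0.731, -0.001, -0.001]
ft_force: [0.6, -0.4, -0.9]
grip_width: 0.659
```

{"name": "move_arm", "arguments": {"moves": [[[-1,-0.35,0],[0,0,0],0.5],[[-1,-0.35,0],[0,0,0],0.5],[[-1,-0.35,0],[0,0,0],0.5],[[-1,-0.35,0],[0,0,0],0.5],[[-1,-0.35,0],[0,0,0],0.5]]}}

```text
clock: 56.38
position: [0.5447, -0.2048, 0.2008]
ee_rot: [0.683, 0.731, -0.0, -0.001]
ft_force: [-0.5, 0.5, -0.7]
grip_width: 0.656
```

{"name": "move_arm", "arguments": {"moves": [[[-1,-0.35,0],[0,0,0],0.5],[[-1,-0.35,0],[0,0,0],0.5],[[-1,-0.35,0],[0,0,0],0.5],[[-1,-0.35,0],[0,0,0],0.5],[[-1,-0.35,0],[0,0,0],0.5]]}}

```text
clock: 57.0
position: [0.5094, -0.3323, 0.2008]
ee_rot: [0.683, 0.731, -0.0, -0.001]
ft_force: [-0.5, 0.0, -0.1]
grip_width: 0.652
```

{"name": "move_arm", "arguments": {"moves": [[[-1,-0.35,0],[0,0,0],0.5],[[-1,-0.35,0],[0,0,0],0.5],[[-1,-0.35,0],[0,0,0],0.5],[[-0.5,-0.1,0],[0,0,0],0.5],[[0,0,0],[0,0,0],0.5]]}}

```text
clock: 57.62
position: [0.4877, -0.4205, 0.2011]
ee_rot: [0.683, 0.731, 0.0, -0.001]
ft_force: [-0.9, 0.5, -0.4]
grip_width: 0.654
```

Run:
```python
from h import *
plan((.4854,-.4306,.08),4)
import subprocess
w=camera('wrist')[:,:,::-1]; s=camera('side')[:,:,::-1]
a=cv2.resize(w,(440,330),interpolation=cv2.INTER_CUBIC)
b=cv2.resize(s[60:165,190:320],(360,291),interpolation=cv2.INTER_CUBIC); b=cv2.copyMakeBorder(b,0,39,0,0,0)
cv2.imwrite('pics/w11.png',np.clip(np.hstack([a,b])*1.4,0,255).astype(np.uint8))
```

```text
t 57.62 pos [ 0.4877 -0.4205  0.2011] F [-0.9  0.5 -0.4] g 0.654 yaxis deg 3.9 z [-0.001  0.001 -1.   ]
shift [-0.4  -0.12  4.85] turn z -0.1
```

View pics/w11.png

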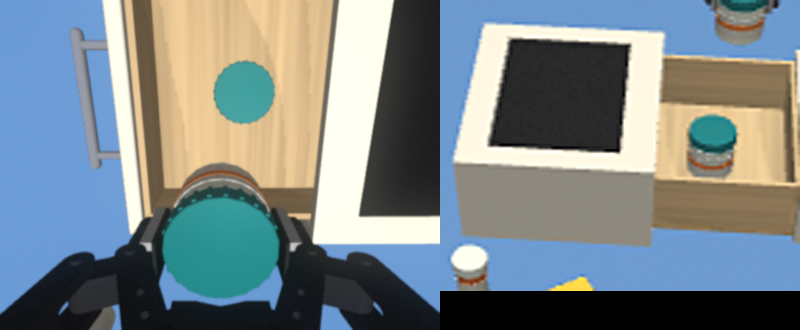

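Run:
```python
from h import *
k=512/440
o=get_obs();M=R.from_quat(o['ee_rot']).as_matrix();t=o['position']
for n,p,z in [('tub1 cap',(245,92),.080),('unit -y corner',(318,243),.115),('wall inner top?',(300,214),.093),('wall base',(300,189),.022),('front inner top',(137,100),.102),('handle -y end',(96,166),.077),('handle +y end',(77,32),.077),('unit front',(333,60),.115)]:
    q=toz('wrist',(p[0]*k,p[1]*k),z); print(n,q.round(4),(M.T@(q-t)*1000).round(1))
q=toz('top',(402.1,196.5),.080);print('tub1 top',q,(M.T@(q-t)*1000).round(1))
```

```text
tub1 cap [ 0.507  -0.3516  0.08  ] [ 65.6  22.8 121.7]
unit -y corner [ 0.5874 -0.4849  0.115 ] [-72.9  93.7  86.7]
wall inner top? [ 0.5732 -0.4664  0.093 ] [-53.5  80.8 108.7]
wall base [ 0.5931 -0.4666  0.022 ] [-55.2 100.7 179.7]
front inner top [ 0.413  -0.3641  0.102 ] [ 59.8 -71.8  99.7]
handle -y end [ 0.3627 -0.4351  0.077 ] [  -7.5 -126.9  124.7]
handle +y end [ 0.354  -0.3112  0.077 ] [ 116.7 -126.9  124.8]
unit front [ 0.57   -0.3216  0.115 ] [91.2 87.8 86.8]
tub1 top [ 0.50506096 -0.35257346  0.08      ] [ 64.8  20.9 121.7]
```

{"name": "move_arm", "arguments": {"moves": [[[-0.25,0,0.3],[0,0,0],0.5],[[0,0,1],[0,0,0],0.5],[[0,0,1],[0,0,0],0.5],[[0,0,1],[0,0,0],0.5],[[0,0,0.8],[0,0,0],0.5]]}}

```text
clock: 58.35
position: [0.4887, -0.4258, 0.0978]
ee_rot: [0.682, 0.731, -0.0, -0.0]
ft_force: [0.7, -0.0, -0.7]
grip_width: 0.653
```

{"name": "move_arm", "arguments": {"moves": [[[0,0,0.5],[0,0,0],0.5],[[0,0,0.3],[0,0,0],0.5],[[0,0,0.2],[0,0,0],0.5],[[0,0,0.1],[0,0,0],0.5],[[0,0,0],[0,0,0],0.5]]}}

```text
clock: 58.98
position: [0.4889, -0.4263, 0.0721]
ee_rot: [0.682, 0.731, -0.0, 0.0]
ft_force: [-0.0, -0.3, -0.9]
grip_width: 0.656
```

{"name": "move_arm", "arguments": {"moves": [[[0,0,0.15],[0,0,0],0.5],[[0,0,0.15],[0,0,0],0.5],[[0,0,0.12],[0,0,0],0.5],[[0,0,0.1],[0,0,0],0.5],[[0,0,0],[0,0,0],0.5]]}}

```text
clock: 59.6
position: [0.4887, -0.4262, 0.0586]
ee_rot: [0.682, 0.731, -0.0, -0.0]
ft_force: [-0.8, -0.9, -0.4]
grip_width: 0.656
```

{"name": "move_arm", "arguments": {"moves": [[[0,0,0.06],[0,0,0],0.5],[[0,0,0.06],[0,0,0],0.5],[[0,0,0.05],[0,0,0],0.5],[[0,0,0],[0,0,0],0.5]]}}

```text
clock: 60.1
position: [0.4888, -0.4262, 0.0545]
ee_rot: [0.682, 0.731, 0.0, -0.0]
ft_force: [-0.0, 0.2, -0.3]
grip_width: 0.653
```

{"name": "move_arm", "arguments": {"moves": [[[0,0,0.05],[0,0,0],0.5],[[0,0,0.04],[0,0,0],0.5],[[0,0,0],[0,0,0],0.5]]}}

```text
clock: 60.48
position: [0.4888, -0.4262, 0.0522]
ee_rot: [0.682, 0.731, -0.0, -0.0]
ft_force: [0.4, -0.1, -0.6]
grip_width: 0.655
```

{"name": "move_arm", "arguments": {"moves": [[[0,0,0.04],[0,0,0],0.5],[[0,0,0.04],[0,0,0],0.5],[[0,0,0],[0,0,0],0.5]]}}

```text
clock: 60.85
position: [0.4888, -0.4262, 0.0503]
ee_rot: [0.682, 0.731, -0.0, -0.0]
ft_force: [0.3, -0.5, -0.9]
grip_width: 0.658
```

{"name": "move_arm", "arguments": {"moves": [[[0,0,0.03],[0,0,0],0.5],[[0,0,0],[0,0,0],0.5]]}}

```text
clock: 61.1
position: [0.4892, -0.4263, 0.0501]
ee_rot: [0.682, 0.731, 0.0, 0.0]
ft_force: [-1.6, 1.0, 4.3]
grip_width: 0.66
```

{"name": "move_arm", "arguments": {"moves": [[[0,0,0],[0,0,0],0.68],[[0,0,0],[0,0,0],0.72],[[0,0,0],[0,0,0],0.82],[[0,0,0],[0,0,0],0.9],[[0,0,0],[0,0,0],0.9]]}}

```text
clock: 61.72
position: [0.4888, -0.4262, 0.0495]
ee_rot: [0.682, 0.731, -0.0, 0.0]
ft_force: [1.0, 1.0, 0.6]
grip_width: 0.9
```

{"name": "move_arm", "arguments": {"moves": [[[0,0,-0.3],[0,0,0],0.9],[[0,0,-0.8],[0,0,0],0.9],[[0,0,-1],[0,0,0],0.9],[[0,0,-1],[0,0,0],0.9],[[0,0,-1],[0,0,0],0.9]]}}

```text
clock: 62.35
position: [0.4892, -0.4262, 0.1546]
ee_rot: [0.682, 0.731, 0.0, 0.001]
ft_force: [1.4, 0.5, 0.3]
grip_width: 0.897
```

{"name": "move_arm", "arguments": {"moves": [[[0,0,-1],[0,0,0],0.9],[[0,-0.6,-0.5],[0,0,0],0.6],[[0.4,-1,0],[0,0,0],0.3],[[0.4,-1,0],[0,0,0],0.3],[[0.4,-1,0],[0,0,0],0.3]]}}

```text
clock: 62.98
position: [0.3966, -0.4021, 0.191]
ee_rot: [0.682, 0.731, -0.0, 0.001]
ft_force: [0.6, -0.1, 0.1]
grip_width: 0.297
```

Run:
```python
from teal import *
plan((.3567,-.3740,.065),4)
w=camera('wrist')[:,:,::-1]
a=cv2.resize(w,(440,330),interpolation=cv2.INTER_CUBIC)
b=cv2.resize(im[120:220,340:449],(360,330),interpolation=cv2.INTER_CUBIC)
cv2.imwrite('pics/w12.png',np.clip(np.hstack([a,b])*1.4,0,255).astype(np.uint8))
```

```text
teal [ 21.8 109. ] [ 13 105  18   9 143] [0.7748 0.7168 0.058 ]
teal [402.1 196.4] [392 187  21  20 335] [ 0.5067 -0.3602  0.058 ]
teal [429.5 201.8] [419 192  22  20 346] [ 0.4904 -0.4356  0.058 ]
teal [154.3 211.9] [146 207  18  11 145] [0.4741 0.334  0.058 ]
t 63.02 pos [ 0.394  -0.4018  0.1907] F [ 2.8 -1.8  0.3] g 0.303 yaxis deg 3.9 z [-0.002 -0.001 -1.   ]
shift [ 1.22 -1.4   5.03] turn z -0.1
```

View pics/w12.png

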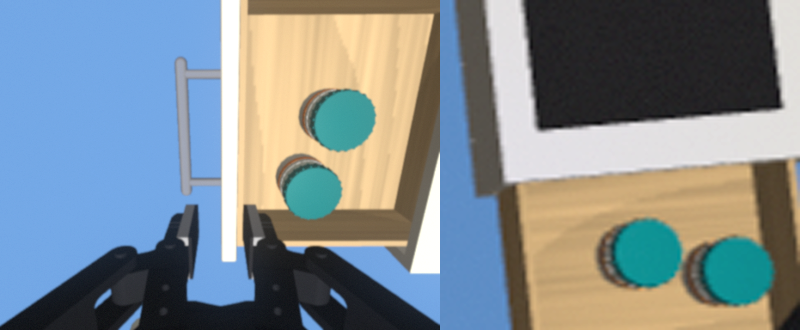

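{"name": "move_arm", "arguments": {"moves": [[[0.6,-0.7,0.2],[0,0,0],0.3],[[0.6,-0.7,0.5],[0,0,0],0.3],[[0,0,1],[0,0,0],0.3],[[0,0,0.8],[0,0,0],0.3],[[0,0,0],[0,0,0],0.3]]}}

```text
clock: 63.7
position: [0.3601, -0.3744, 0.1264]
ee_rot: [0.682, 0.731, 0.0, -0.001]
ft_force: [-0.7, 0.1, 0.7]
grip_width: 0.298
```

Run:
```python
from h import *
plan((.3565,-.3742,.065),4)
```

```text
t 63.7 pos [ 0.3601 -0.3744  0.1264] F [-0.7  0.1  0.7] g 0.298 yaxis deg 4.0 z [-0.001  0.002 -1.   ]
shift [ 0.01 -0.14  2.45] turn z -0.0
```

{"name": "move_arm", "arguments": {"moves": [[[0,-0.14,0.4],[0,0,0],0.3],[[0,0,0.6],[0,0,0],0.3],[[0,0,0.6],[0,0,0],0.3],[[0,0,0.5],[0,0,0],0.3],[[0,0,0.32],[0,0,0],0.3]]}}

```text
clock: 64.32
position: [0.3564, -0.3749, 0.0656]
ee_rot: [0.682, 0.731, 0.0, -0.0]
ft_force: [-0.2, -0.3, 0.7]
grip_width: 0.3
```

{"name": "move_arm", "arguments": {"moves": [[[0,0,0],[0,0,0],0.25],[[0,0,0],[0,0,0],0.2],[[0,0,0],[0,0,0],0.15],[[0,0,0],[0,0,0],0.1],[[0,0,0],[0,0,0],0.05]]}}

```text
clock: 64.95
position: [0.3568, -0.3755, 0.067]
ee_rot: [0.682, 0.731, -0.0, 0.0]
ft_force: [-1.3, 0.6, 6.2]
grip_width: 0.115
```

{"name": "move_arm", "arguments": {"moves": [[[0,0,0],[0,0,0],0.05],[[0,0,0],[0,0,0],0.05],[[0,0,0],[0,0,0],0.05]]}}

```text
clock: 65.32
position: [0.3568, -0.3754, 0.067]
ee_rot: [0.682, 0.731, -0.0, 0.0]
ft_force: [-0.3, 1.2, 5.5]
grip_width: 0.108
```

{"name": "move_arm", "arguments": {"moves": [[[0,0.04,0],[0,0,0],0.05],[[0,0.08,0],[0,0,0],0.05],[[0,0.12,0],[0,0,0],0.05],[[0,0.16,0],[0,0,0],0.05],[[0,0.2,0],[0,0,0],0.05]]}}

```text
clock: 65.95
position: [0.3717, -0.3744, 0.0671]
ee_rot: [0.682, 0.731, -0.0, 0.0]
ft_force: [-1.7, 0.6, 6.9]
grip_width: 0.109
```

{"name": "move_arm", "arguments": {"moves": [[[0,0.2,0],[0,0,0],0.05],[[0,0.2,0],[0,0,0],0.05],[[0,0.2,0],[0,0,0],0.05],[[0,0.2,0],[0,0,0],0.05],[[0,0.2,0],[0,0,0],0.05]]}}

```text
clock: 66.58
position: [0.3968, -0.3726, 0.067]
ee_rot: [0.682, 0.731, -0.0, 0.0]
ft_force: [-1.6, 1.2, 5.5]
grip_width: 0.113
```

{"name": "move_arm", "arguments": {"moves": [[[0,0.2,0],[0,0,0],0.05],[[0,0.2,0],[0,0,0],0.05],[[0,0.2,0],[0,0,0],0.05],[[0,0.2,0],[0,0,0],0.05],[[0,0.2,0],[0,0,0],0.05]]}}

```text
clock: 67.2
position: [0.4218, -0.3708, 0.067]
ee_rot: [0.682, 0.731, -0.0, 0.0]
ft_force: [-1.7, 1.2, 6.6]
grip_width: 0.112
```

{"name": "move_arm", "arguments": {"moves": [[[0,0.2,0],[0,0,0],0.05],[[0,0.2,0],[0,0,0],0.05],[[0,0.2,0],[0,0,0],0.05],[[0,0.2,0],[0,0,0],0.05],[[0,0.2,0],[0,0,0],0.05]]}}

```text
clock: 67.82
position: [0.4467, -0.369, 0.0671]
ee_rot: [0.682, 0.731, -0.0, 0.0]
ft_force: [-1.4, 1.3, 5.5]
grip_width: 0.115
```

{"name": "move_arm", "arguments": {"moves": [[[0,0.2,0],[0,0,0],0.05],[[0,0.2,0],[0,0,0],0.05],[[0,0.2,0],[0,0,0],0.05],[[0,0.2,0],[0,0,0],0.05],[[0,0.2,0],[0,0,0],0.05]]}}

```text
clock: 68.45
position: [0.4716, -0.3672, 0.0671]
ee_rot: [0.682, 0.731, 0.0, 0.0]
ft_force: [-0.3, 0.5, 6.6]
grip_width: 0.112
```

{"name": "move_arm", "arguments": {"moves": [[[0,0.2,0],[0,0,0],0.05],[[0,0.2,0],[0,0,0],0.05],[[0,0.2,0],[0,0,0],0.05],[[0,0.2,0],[0,0,0],0.05],[[0,0.2,0],[0,0,0],0.05]]}}

```text
clock: 69.08
position: [0.4966, -0.3655, 0.0671]
ee_rot: [0.682, 0.731, 0.0, 0.0]
ft_force: [-2.5, 1.8, 5.5]
grip_width: 0.107
```

{"name": "move_arm", "arguments": {"moves": [[[0,0.2,0],[0,0,0],0.05],[[0,0.2,0],[0,0,0],0.05],[[0,0.15,0],[0,0,0],0.05],[[0,0.12,0],[0,0,0],0.05],[[0,0.1,0],[0,0,0],0.05]]}}

```text
clock: 69.7
position: [0.5158, -0.364, 0.0671]
ee_rot: [0.682, 0.731, 0.0, 0.0]
ft_force: [-0.9, 1.8, 6.0]
grip_width: 0.111
```

{"name": "move_arm", "arguments": {"moves": [[[0,0.06,0],[0,0,0],0.05],[[0,0.06,0],[0,0,0],0.05],[[0,0.05,0],[0,0,0],0.05],[[0,0,0],[0,0,0],0.05]]}}

```text
clock: 70.2
position: [0.5201, -0.3637, 0.0671]
ee_rot: [0.682, 0.731, 0.0, 0.0]
ft_force: [-0.1, 2.2, 5.0]
grip_width: 0.117
```

{"name": "move_arm", "arguments": {"moves": [[[0,0.05,0],[0,0,0],0.05],[[0,0.05,0],[0,0,0],0.05],[[0,0.03,0],[0,0,0],0.05],[[0,0,0],[0,0,0],0.05]]}}

```text
clock: 70.7
position: [0.5216, -0.3636, 0.0671]
ee_rot: [0.682, 0.731, -0.001, -0.001]
ft_force: [-9.5, 3.5, 12.6]
grip_width: 0.112
```

{"name": "move_arm", "arguments": {"moves": [[[0,0,0],[0,0,0],0.15],[[0,0,0],[0,0,0],0.25],[[0,0,0],[0,0,0],0.3],[[0,0,0],[0,0,0],0.3],[[0,-0.05,-0.2],[0,0,0],0.3]]}}

```text
clock: 71.32
position: [0.5215, -0.3636, 0.0714]
ee_rot: [0.682, 0.731, 0.0, -0.0]
ft_force: [-0.2, 0.4, -0.5]
grip_width: 0.304
```

{"name": "move_arm", "arguments": {"moves": [[[0,0,-0.5],[0,0,0],0.3],[[0,0,-1],[0,0,0],0.3],[[0,0,-1],[0,0,0],0.3],[[0,0,-1],[0,0,0],0.3],[[0,0,-1],[0,0,0],0.3]]}}

```text
clock: 71.95
position: [0.5218, -0.3638, 0.186]
ee_rot: [0.682, 0.731, 0.0, 0.001]
ft_force: [0.6, 0.3, -1.1]
grip_width: 0.303
```

{"name": "move_arm", "arguments": {"moves": [[[0.3,-1,-0.3],[0,0,0],0.3],[[0.3,-1,0],[0,0,0],0.3],[[0.3,-1,0],[0,0,0],0.3],[[0.3,-1,0],[0,0,0],0.3],[[0,0,0],[0,0,0],0.3]]}}

```text
clock: 72.58
position: [0.4185, -0.3412, 0.1924]
ee_rot: [0.683, 0.731, -0.001, 0.0]
ft_force: [-0.3, -0.2, -0.8]
grip_width: 0.299
```

Run:
```python
from teal import *
st()
s=camera('side')[:,:,::-1]
a=cv2.resize(im[80:290,115:465],(500,300),interpolation=cv2.INTER_CUBIC)
b=cv2.resize(s[60:360,185:345],(300,562),interpolation=cv2.INTER_CUBIC)
a2=cv2.resize(im[140:260,350:470],(260,260),interpolation=cv2.INTER_CUBIC);a3=cv2.resize(im[145:255,110:200],(240,262),interpolation=cv2.INTER_CUBIC)[:260]
L=np.vstack([a,np.hstack([a2,a3])]); L=cv2.copyMakeBorder(L,0,2,0,0,0)
cv2.imwrite('pics/f.png',np.clip(np.hstack([L,b])*1.4,0,255).astype(np.uint8))
```

```text
teal [ 21.8 109. ] [ 13 105  18   9 143] [0.7748 0.7168 0.058 ]
teal [154.3 211.9] [146 207  18  11 145] [0.4741 0.334  0.058 ]
t 72.62 pos [ 0.4195 -0.3413  0.1925] F [ 1.2  0.1 -0.6] g 0.3 yaxis deg 3.9 z [ 0.    -0.002 -1.   ]
```

```bash
python3 -c "
from workcell import *
print(hand_in())"
```

```text
the job is handed in; nothing more can be done
None
```

The job is handed in at about 72.6 s: both cartons are on the pile, both tubs are in the drawer and the drawer is shut.

- **Cartons:** Two white cartons were loose on the counter. I felt each one down onto the pile at 12 N or less and released it there. The last wrist picture showed the stack flush and square. Afterwards its teal band stayed at the same place in the top camera.
- **Other things:** I did not touch the yellow look-alikes, the vials, the stapler or the far stack of white cartons.
- **Tubs and drawer:** I pulled the drawer to its stop and set both tubs down by feel. Tub1 was knocked about 3–4 cm inside the drawer after I placed it. It was still standing, so I placed tub2 clear of it. Both were upright just before closing.
- **Shutting:** I pushed the drawer slowly, at about 4 cm/s, until it stopped. The handle moved 0.165 m from its fully-out position and the wrist read about 10 N at the end.

**Not checked:** the last picture could not be viewed because I had reached the viewing limit. That the drawer is shut rests on the handle position and force, and that the tubs still stand inside it rests on the slow push.

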